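# Scan the shelf label and put the parts cup away

## Robot

A 6-joint arm with a two-finger parallel gripper is mounted at the origin on the work surface. World frame = base frame: x ahead of the robot, y to its left, z up, the work surface at z = 0. Lengths are in m, angles in rad, forces in N, time in s.
With the tool pointing down it reaches from about 0.225 to 0.875 m from the base axis. Payload 3.4 kg.
Tool frame: the origin (TCP) lies at the very end of the fingers, on their centre line; the grasp point (between the pads) lies 19 mm behind it (grasp_offset is the distance from the TCP to the grasp point, in m); y points along the fingers, z is the direction in which the jaws open and shut, and the axes are right-handed (so a half turn about y gives the same grasp; the last joint's range is limited). The gripper opens to 85 mm and grips with 20 to 120 N. Pads are 22 mm wide; open, the fingers measure 114 mm over their backs; the gripper's body (76 mm by 85 mm) begins 54 mm behind the grasp point. The pads swing forward as they close: fully open they stand 13 mm farther back than shut.
Start: joints at [1.046, 0.276, 1.505, -0, 1.361, -0.121], TCP at [0.226, 0.529, 0.231] pointing down, gripper open.
Joint ranges: [-2.89, 2.89], [-0.75, 2.08], [0.22, 2.7], [-1.18, 4.32], [0.11, 2.71], [-2.7, 2.7]. Speed limits (rad/s): [2.57, 2.57, 3.14, 3.14, 3.14, 3.14].

## Interface

Orientations are given as a unit quaternion [w, x, y, z].
In Python, from rig import get_state, get_image, sign_off, grasp_offset gives the robot as it stands.
- The arm moves only by the shell command python3 -m jog 'ROWS' [FORCE]. ROWS is JSON, one flat list of numbers, 7 for each row, row after row: the closure in counts, from 0 (fully open) to 255 (shut), then the shift along the tool's x, y, z in cm, then the turn, a rotation vector about the tool's x, y, z in units of 8 degrees (1.0 is 8 degrees). In form: [jaw, tx, ty, tz, rx, ry, rz, jaw, tx, ty, tz, rx, ry, rz, ...]. A call has 1 to 12 rows; each row is the pose to reach, as a shift and turn from the pose commanded when the call began, along the tool's axes at that moment; what a row does not reach only later rows make up. A row lasts 1/8 s, in which the tool goes at most 62.5 mm and 10.7 degrees, less where a joint would pass 70% of its speed; a pose out of reach is approached as far as the arm can. A call with a gripper value outside its range is refused whole. The fingers move at their own pace and stop on an object; FORCE is the grip in N (left out, the last holds). Time passes only in rows, so rows that repeat a pose let the fingers close. It gives the time, the measured TCP pose, the force and the opening at its end, in the units of the state.
- get_state(): the state, without advancing time (a new reading comes with each control period).
- get_image(name): name is "scene" or "top" or "wrist"; returns a dict with "color" (384x512x3 uint8, blue, green, red), "mtx" (3x3 intrinsics, pixels), "k1" (the pictures are not rectified: a ray, as slopes to the right and down, at radius r is drawn at 1 + k1 r^2 times it, then the intrinsics apply), "R" (3x3) and "t" (3): a world point X has camera coordinates R X + t; the wrist camera has in their place "tool_from_camera" (4x4, takes a point from camera to tool coordinates, whose origin is the TCP and whose axes are the tool frame's). Camera axes: x right, y down, z forward; pixel columns grow to the right and rows downward; lengths in m; the calibration is good to about 2 mm. A picture is of the moment at which its call begins: read the wrist's pose just before it. There is no depth.
- sign_off(): hands the job in, once; it reports no verdict.
The state is a dict: "clock": time; "qpos": joint angles; "qd": joint speeds; "effort": joint torques, N m; "position": TCP position; "ee_rot": TCP orientation; "contact_force": force on the tool from outside, world axes, zero at the start; "moment": the same for the moment, N m; "width": finger opening in m.
Only numpy, scipy, OpenCV 4.12 (cv2) and the standard library are available. Lean on these libraries where they do the work, as an engineer would, in place of code of your own. Each camera call takes 0.05 s, during which the arm holds its last target.

## Task

Book the loose green parts cup back into stock: take the yellow scanner from its cradle, point it squarely at the middle of the barcode label in front of the green stack (the station holding a green cup) from about 7 cm, and hold it still there for a full second. Lay the scanner back in its cradle the way it was, then nest the loose green cup all the way into the green cup on its station, lowering it in by hand rather than dropping it. Leave the orange cup and the other things on the bench where they are.

Things in the scene. Friction and masses are not known exactly. Their poses are not given: they have to be found in the camera images.
- scanner: barcode scanner: yellow barrel 125 long, 30 wide, 28 tall, 160 g. Origin: barrel centre (grip, centre of mass near); barrel from x = -67 to +57, black end cap to -74; x along the barrel to the head, z up in the cradle. Black head (34 x 38 wide x 28) bent 30 degrees down at the front. In the cradle: origin 44 above the table, sides free for fingers from x = -40 to +28, base plate 8 thick below.
- scanner_nose (a point): centre of the scanner's red window, at x = +82, y = 0, z = -17 in the scanner's frame; its x axis is the viewing direction, out of the window: in the scanner's x-z plane, 30 degrees below the barrel's x axis.
- cradle: fixed grey cradle: base plate 125 x 70 x 8, two forks 10 thick at x = -52 and +40, floors 30 above the table, cheeks about 40 apart at the barrel's foot, flaring upward to a height of 48. Origin on the table. Scanner's home: its origin at x = 0, y = 0, z = 44 of this frame, its x along the cradle's x.
- green_cup: the loose green cup standing on the table: conical plastic cup, 60 tall, open on top, 60 g: outside diameter 36 at the foot, 62 at the top, walls 2.5; an upright rim band, outside diameter 68, round its top 22 mm. Nested, the upper band rests on the lower cup's rim, 22 mm higher, with about 2 mm of play. Origin: centre of the underside, z up.
- green_base_cup: the green cup that stands on the green station, loose, 60 g: same shape and size as green_cup. Origin: centre of the underside, z up.
- station_green: the station holding the green cup: fixed aluminium foot plate 160 (x) x 100 (y) x 8; at its -x end (robot side) a black plate 44 x 60, 35 degrees from level, with a white barcode label; the cup stands behind it, foot centre at x = +30, y = 0, z = 8. Origin: centre of the underside, on the table.
- station_green_label (a point): green station: centre of the label's face (36 x 52 mm, black bars on white), 58 mm to the -x side of the station's origin and 40 above the table. z points squarely out of the label (55 degrees above level, towards the robot side), y runs across the label, parallel to the station's y.
- station_green_spot (a point): where the green station's cup stands: centre of its foot, on top of the plate, 8 above the table.
- station_orange: the other station, same build, holding the orange cup; not to be used.
- orange_cup: orange cup on the other station, same shape and size as the green ones; bystander.
- loupe: bystander: black eye loupe, 36 diameter, 34 tall, standing on the table. Origin: centre of the underside.
- gear: bystander: brass gear wheel lying flat, 43 diameter, 6 thick, with a pivot to 14. Origin: centre of the underside.
- oil_bottle: bystander: small amber oil bottle, 32 diameter, 65 tall. Origin: centre of the underside.
There are look-alikes about, which are no part of the job. Leave any pink or red look-alike of the cradle alone.

How it is judged:
On the way, in this order (a step that is already met when the one before it is completed fails the run):
1. held scanner aimed at the green station's label: window 35-115 mm away, line of sight within 13 mm of its middle each way, 0.38 rad of square, still (25 mm/s, 0.2 rad/s) for 0.8 s (x of station_green_label in the frame of scanner_nose between 0.035 and 0.115 m and y of station_green_label in the frame of scanner_nose between -0.013 and 0.013 m and z of station_green_label in the frame of scanner_nose between -0.013 and 0.013 m and angle between the x axis of scanner_nose and the z axis of station_green_label, either way round below 0.38 rad and z of scanner_nose in the frame of station_green_label above 0.02 m and linear speed of scanner below 0.025 m/s and angular speed of scanner below 0.2 rad/s and contact force between the fingers and scanner above 0.5 N), for 0.8 s.
2. the scanner lies in its cradle again, released: within 15 mm along, 8 mm across, 5 mm in height, 0.15 rad, head the same way (x of scanner in the frame of cradle between -0.015 and 0.015 m and y of scanner in the frame of cradle between -0.008 and 0.008 m and z of scanner in the frame of cradle between 0.039 and 0.049 m and angle between the x axis of scanner and the x axis of cradle, either way round below 0.15 rad and angle between the z axis of scanner and the z axis of cradle, either way round below 0.12 rad and x of scanner_nose in the frame of cradle above 0.05 m and contact force between the fingers and scanner below 0.05 N and linear speed of scanner below 0.03 m/s), for 0.2 s.
3. the loose green cup, still held, is lowered into the other green cup, to within 12 mm of seated (horizontal distance between green_cup and green_base_cup below 0.01 m and z of green_cup in the frame of green_base_cup between 0.015 and 0.034 m and contact force between the fingers and green_cup above 0.3 N), for 0.05 s.
At the end, for the whole second after the job is handed in: Green cup nested in the station's green cup: axes within 5 mm and 0.08 rad, 19-25 mm above its foot, upright (0.12 rad), at rest; lower cup within 20 mm of its spot; scanner still in its cradle: 15 mm along, 8 across, 5 in height, 0.15 rad heading, 0.12 rad level, head as before (all of step 2 and horizontal distance between green_cup and green_base_cup below 0.005 m and z of green_cup in the frame of green_base_cup between 0.019 and 0.025 m and angle between the z axis of green_cup and the z axis of green_base_cup, either way round below 0.08 rad and angle between green_cup's own z axis and vertical below 0.12 rad and linear speed of green_cup below 0.02 m/s and distance between green_base_cup and station_green_spot below 0.02 m); the robot touches nothing.
It fails at once if the orange cup, the loupe, the gear or the oil bottle is moved by more than 25 mm or tipped over (distance of any of orange_cup, loupe, gear, oil_bottle from where it was at the start of the episode above 0.025 m or angle between any of orange_cup, loupe, gear, oil_bottle's own z axis and vertical above 0.6 rad).
It also fails if it takes over 72 s, if anything falls off the work surface, if the arm or the gripper's body presses on something with over 40 N, if the wrist force passes 120 N, or if a joint passes its speed limit or range.

## Working session

There is one attempt and no reset: what is moved stays moved. The work goes in short steps, Python scripts to look and compute and a shell command to move; the robot and the scene stay as the last step left them, time stands still between calls to the robot, and variables do not carry over. Pictures are saved under pics/ and viewed, and the job is handed in when it is done.

```bash
mkdir -p pics; ls
python3 - <<'E'
from rig import get_state,get_image,grasp_offset
import cv2
s=get_state();print(s,grasp_offset)
for n in("scene","top"):
    i=get_image(n);cv2.imwrite(f"pics/{n}0.png",i["color"]);print(n,i["mtx"],i["k1"],i["R"],i["t"])
i=get_image("wrist");cv2.imwrite("pics/wrist0.png",i["color"]);print(i["mtx"],i["k1"],i["tool_from_camera"])
E
```

```text
pics
{'clock': 0.0, 'qpos': array([ 1.04599559e+00,  2.76620907e-01,  1.50615960e+00, -2.12310172e-05,
        1.36065465e+00, -1.20997005e-01]), 'qd': array([-0.00148415, -0.00013676, -0.000426  , -0.00083825,  0.00143668,
       -0.00050312]), 'effort': array([ 5.92268170e-04, -4.16767859e+01, -2.45810902e+01, -3.39542876e-04,
        1.11317620e-02,  2.83531278e-06]), 'position': array([0.22567419, 0.52829304, 0.23041437]), 'ee_rot': array([-0.69212323,  0.6933634 , -0.14199634,  0.14159685]), 'contact_force': array([-0.54785791, -0.15361282,  0.23527001]), 'moment': array([ 0.00376946, -0.03259607, -0.02504027]), 'width': 0.08530613444254284} 0.0187
scene [[352.50555544   0.         257.03048783]
 [  0.         352.50555544 192.34325236]
 [  0.           0.           1.        ]] 0.03446738601060509 [[ 0.63127136  0.77542745  0.0144481 ]
 [ 0.5692484  -0.45060888 -0.68768299]
 [-0.52673782  0.44233914 -0.72586731]] [-0.33467604 -0.32381924  1.31636632]
top [[459.10690183   0.         254.43308731]
 [  0.         459.10690183 193.34286413]
 [  0.           0.           1.        ]] -0.083159740599797 [[-1.77694184e-02 -9.99839406e-01 -2.32600246e-03]
 [-9.84352821e-01  1.79019934e-02 -1.75297013e-01]
 [ 1.75310502e-01 -8.25318888e-04 -9.84512848e-01]] [-0.03535675  0.58220366  1.31490925]
[[279.14929057   0.         254.28384412]
 [  0.         279.14929057 194.53880752]
 [  0.           0.           1.        ]] -0.06719512038111793 [[-9.95358486e-04  9.64373028e-01  2.64544274e-01 -6.68584440e-02]
 [ 1.02620983e-03 -2.64543280e-01  9.64373268e-01 -1.42428243e-01]
 [ 9.99998978e-01  1.23137505e-03 -7.26333680e-04 -1.25044433e-03]
 [ 0.00000000e+00  0.00000000e+00  0.00000000e+00  1.00000000e+00]]
```

View pics/scene0.png

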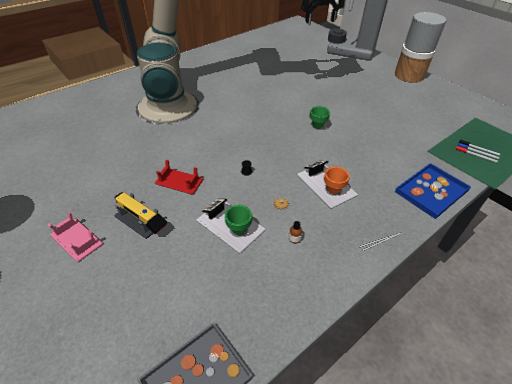

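View pics/top0.png

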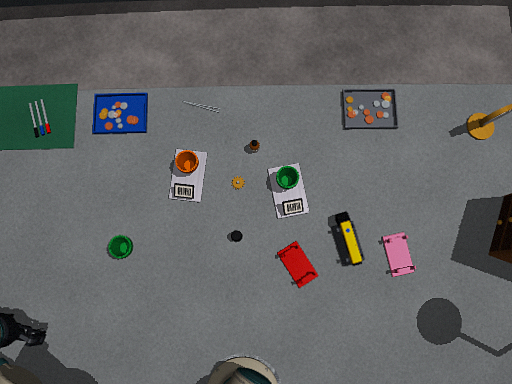

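View pics/wrist0.png

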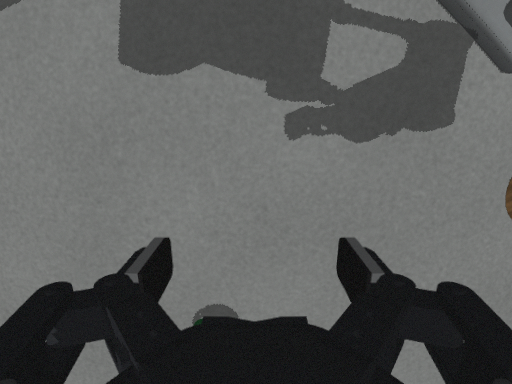

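```bash
cat > h.py <<'E'
import numpy as np,cv2
from scipy.spatial.transform import Rotation as Rn
from rig import get_state,get_image
def T_tool(s=None):
    s=s or get_state();q=s["ee_rot"];M=np.eye(4);M[:3,:3]=Rn.from_quat([q[1],q[2],q[3],q[0]]).as_matrix();M[:3,3]=s["position"];return M
def cam(n,st=None):
    s=get_state();i=get_image(n)
    if n=="wrist":
        M=T_tool(s)@np.array(i["tool_from_camera"]);Mi=np.linalg.inv(M);i["R"]=Mi[:3,:3];i["t"]=Mi[:3,3]
    i["R"]=np.array(i["R"]);i["t"]=np.array(i["t"]);i["mtx"]=np.array(i["mtx"]);return i
def proj(i,X):
    X=np.atleast_2d(X).astype(float);k=np.array([i["k1"],0,0,0,0.])
    return cv2.projectPoints(X,cv2.Rodrigues(i["R"])[0],i["t"],i["mtx"],k)[0].reshape(-1,2)
def ray(i,uv):
    u=cv2.undistortPointsIter(np.array([[uv]],float),i["mtx"],np.array([i["k1"],0,0,0,0.]),None,None,(3,50,1e-9)).ravel()
    d=i["R"].T@np.array([u[0],u[1],1]);c=-i["R"].T@i["t"];return c,d
def onz(i,uv,z):
    c,d=ray(i,uv);return c+d*(z-c[2])/d[2]
def crop(i,x0,y0,x1,y1,f,name):
    c=cv2.resize(i["color"][y0:y1,x0:x1],None,fx=f,fy=f,interpolation=cv2.INTER_CUBIC);cv2.imwrite("pics/"+name,c)
E
python3 - <<'E'
from h import *
t=cam("top");crop(t,255,150,425,300,4,"topA.png")
s=cam("scene");crop(s,40,140,270,270,3.4,"sceneA.png")
crop(t,90,140,270,270,4,"topB.png")
for n,i in(("t",t),("s",s)):
    np.savez(f"{n}.npz",**i)
E
```

```text
(no output)
```

View pics/topA.png

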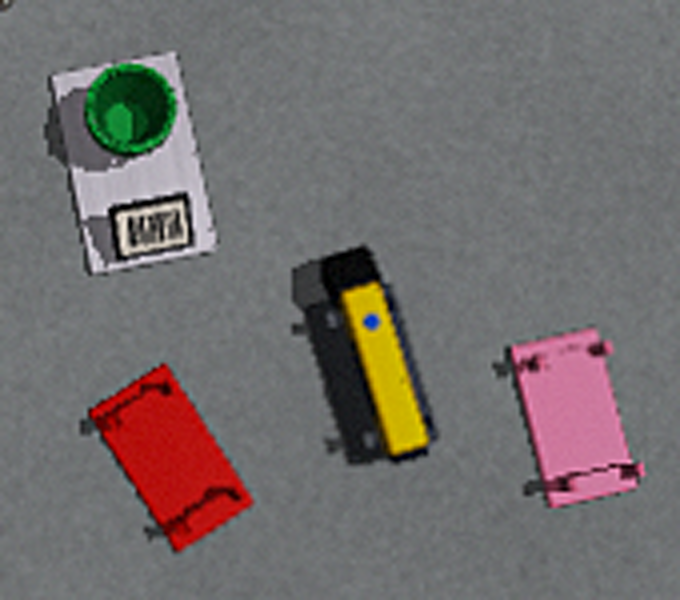

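View pics/sceneA.png

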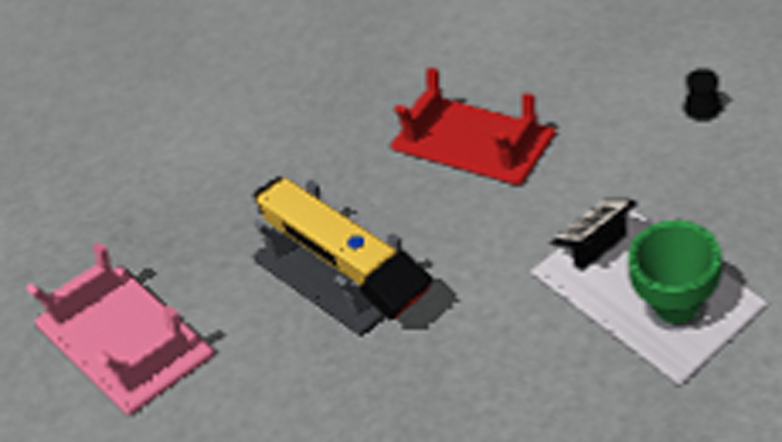

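View pics/topB.png

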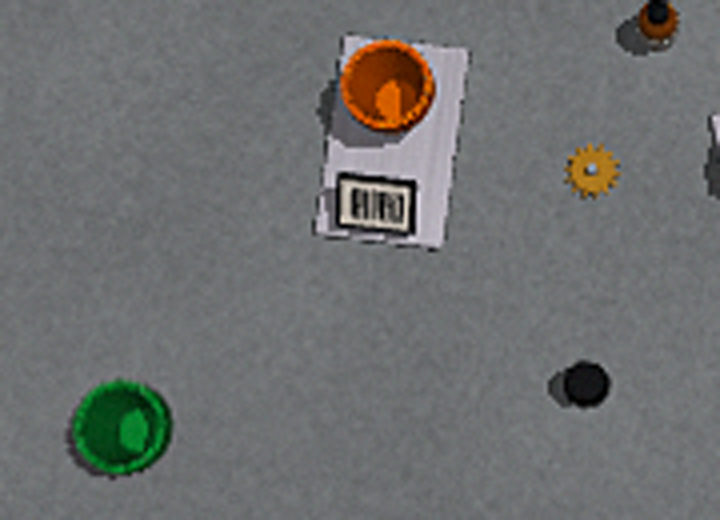

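```bash
cat > meas.py <<'E'
from h import *
t=dict(np.load("t.npz"));s=dict(np.load("s.npz"))
for i in(t,s):
    i["k1"]=float(i["k1"])
    print("cam",-i["R"].T@i["t"])
def quad(pts,z,off=(255,150),f=4):
    return np.array([onz(t,(p[0]/f+off[0]-.375,p[1]/f+off[1]-.375),z) for p in pts])
st=quad([(52,77),(178,52),(216,246),(92,273)],.008)
print("station",st[:,:2].round(4).tolist(),st.mean(0), [np.linalg.norm(st[k]-st[(k+1)%4]) for k in range(4)])
d=(st[0]+st[1]-st[2]-st[3]);print("yaw",np.arctan2(d[1],d[0]))
d=-(st[0]-st[1]+st[3]-st[2]);print("yaw2",np.arctan2(d[0],-d[1]))
sc=quad([(388,456),(428,447),(383,282),(342,292)],.058)
print("scan",sc.round(4).tolist(),[np.linalg.norm(sc[k]-sc[(k+1)%4]) for k in range(4)])
d=sc[2]+sc[3]-sc[0]-sc[1];print("yaw",np.arctan2(d[1],d[0]),"tail mid",(sc[0]+sc[1])/2,"mid",sc.mean(0))
hsv=cv2.cvtColor(t["color"],cv2.COLOR_BGR2HSV)
m=cv2.inRange(hsv,(20,150,100),(35,255,255));m[:, :320]=0;m[:,380:]=0;m[:190]=0
ys,xs=np.nonzero(m);print("yellow area",len(xs));r=cv2.minAreaRect(np.c_[xs,ys].astype(np.float32));print(r)
b=cv2.boxPoints(r);B=np.array([onz(t,p,.058) for p in b]);print(B.round(4))
L=quad([(112,206),(187,194),(193,246),(118,259)],.040);print("label",L.mean(0))
m=cv2.inRange(hsv,(45,80,30),(85,255,255))
n,lab,stt,c=cv2.connectedComponentsWithStats(m)
for k in range(1,n):
    if stt[k,4]>100:print(stt[k],c[k])
E
python3 meas.py
```

```text
cam [ 0.34194815 -0.04468845  1.39652137]
cam [ 1.08898491 -0.46867919  0.73765773]
station [[0.6655, -0.0881], [0.6838, -0.1866], [0.531, -0.2103], [0.5121, -0.1151]] [ 0.59810181 -0.15005246  0.008     ] [np.float64(0.10016460883722517), np.float64(0.15454297729415514), np.float64(0.09712595249128829), np.float64(0.1558114118750235)]
yaw 0.16398587062166517
yaw2 0.1895523038284833
scan [[0.3684, -0.3237, 0.058], [0.3741, -0.3533, 0.058], [0.4952, -0.3265, 0.058], [0.4884, -0.2958, 0.058]] [np.float64(0.030107751110215766), np.float64(0.12394972414413509), np.float64(0.03141011167983954), np.float64(0.1232377417743867)]
yaw 0.22283486551115503 tail mid [ 0.37125209 -0.33848167  0.058     ] mid [ 0.43152017 -0.32482505  0.058     ]
yellow area 414
((350.9213562011719, 241.52444458007812), (42.84614944458008, 10.077573776245117), 72.75853729248047)
[[ 0.4886 -0.2948  0.058 ]
 [ 0.4969 -0.3237  0.058 ]
 [ 0.3767 -0.3547  0.058 ]
 [ 0.3687 -0.3262  0.058 ]]
label [ 0.54249741 -0.15961645  0.04      ]
[   0   84   78   66 4497] [ 37.15187903 116.08138759]
[276 166  23  23 406] [287.07389163 176.60098522]
[108 235  25  24 466] [120.06437768 246.40772532]
```

```bash
cat > ov.py <<'E'
from h import *
def pose(x,y,z,yaw,R=None):
    M=np.eye(4);M[:3,:3]=Rn.from_euler("z",yaw).as_matrix();M[:3,3]=(x,y,z);return M
def box(x0,x1,y0,y1,z0,z1):
    P=np.array([[x,y,z] for x in(x0,x1) for y in(y0,y1) for z in(z0,z1)]);E=[(a,b) for a in range(8) for b in range(a) if bin(a^b).count("1")==1];return P,E
def lines(im,i,M,P,E,o,f,col):
    q=(proj(i,P@M[:3,:3].T+M[:3,3])+.5-np.array(o))*f
    for a,b in E:cv2.line(im,tuple(int(v*16) for v in q[a]),tuple(int(v*16) for v in q[b]),col,1,cv2.LINE_AA,4)
def ringe(r,z,n=40):
    a=np.linspace(0,2*np.pi,n,endpoint=False);return np.c_[r*np.cos(a),r*np.sin(a),0*a+z],[(k,(k+1)%n) for k in range(n)]
def draw(i,o,f,x1,y1,name,scan,sta,loose,basec=None,crad=None):
    im=cv2.resize(i["color"][o[1]:y1,o[0]:x1],None,fx=f,fy=f,interpolation=cv2.INTER_CUBIC)
    if scan is not None:
        M=pose(scan[0],scan[1],.044,scan[2]);lines(im,i,M,*box(-.067,.057,-.015,.015,-.014,.014),o,f,(255,0,255))
        lines(im,i,pose(scan[0],scan[1],0,scan[2]),*box(-.0625,.0625,-.035,.035,0,.008),o,f,(255,255,0))
    if sta is not None:
        M=pose(sta[0],sta[1],0,sta[2]);lines(im,i,M,*box(-.08,.08,-.05,.05,0,.008),o,f,(0,0,255))
        c,s_=np.cos(np.radians(35)),np.sin(np.radians(35))
        P=np.array([[-.058+u*c,v,.040+u*s_] for u,v in((-.018,-.026),(-.018,.026),(.018,.026),(.018,-.026))]);lines(im,i,M,P,[(0,1),(1,2),(2,3),(3,0)],o,f,(255,0,255))
        B=M@pose(.03,0,.008,0)
        lines(im,i,B,*ringe(.034,.06),o,f,(0,255,255));lines(im,i,B,*ringe(.018,0),o,f,(0,255,255))
    if loose is not None:
        B=pose(*loose,0,0);lines(im,i,B,*ringe(.034,.06),o,f,(0,255,255));lines(im,i,B,*ringe(.018,0),o,f,(0,255,255))
    cv2.imwrite("pics/"+name,im)
E
cat >> meas.py <<'E'
from ov import *
scan=(.4366,-.3237,.223);sta=(.5985,-.1505,.175)
lo=onz(t,(120.06,246.4),.055)[:2];bc=onz(t,(287.07,176.6),.063)[:2];print("loose",lo,"base cup",bc,"exp",sta[0]+.03*np.cos(sta[2]),sta[1]+.03*np.sin(sta[2]))
draw(t,(255,150),4,425,300,"o1.png",scan,sta,lo)
draw(s,(90,170),4,280,270,"o2.png",scan,sta,lo)
draw(s,(290,90),5,350,140,"o3.png",scan,sta,lo)
draw(t,(90,220),5,150,270,"o4.png",scan,sta,lo)
a=cv2.imread("pics/o3.png");b=cv2.imread("pics/o4.png");cv2.imwrite("pics/o34.png",np.hstack([a,b]))
E
python3 meas.py|tail -1
```

```text
loose [0.42989546 0.35121193] base cup [ 0.62815468 -0.14364146] exp 0.6280417961671481 -0.1452767558721921
```

View pics/o1.png

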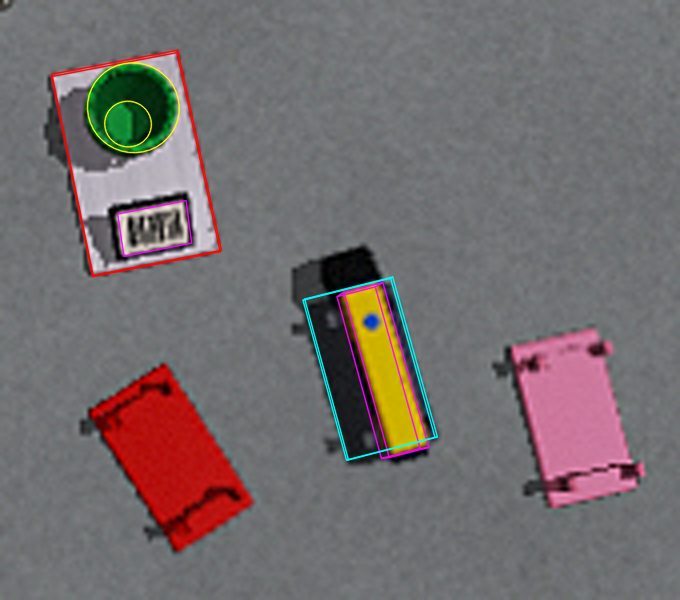

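View pics/o2.png

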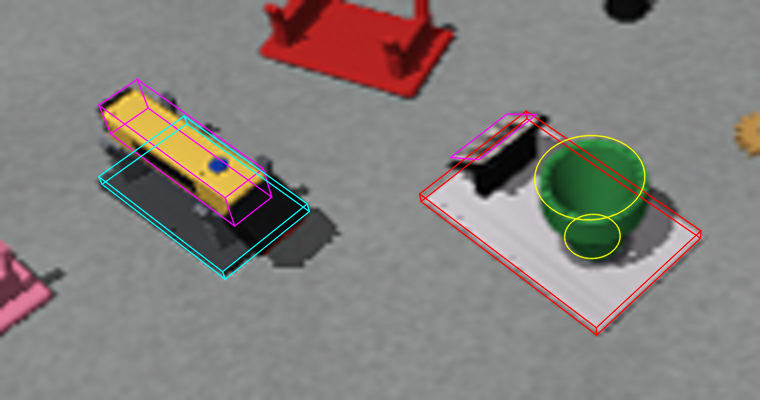

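View pics/o34.png

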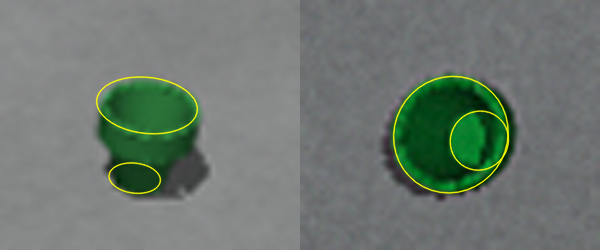

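```bash
cat >> h.py <<'E'
def goal(p,yaw,pitch=0,flip=False,roll=0):
    """tool pose: tool x along heading yaw, tool y down, then head-down pitch about tool z"""
    X=Rn.from_euler("ZY",[yaw,pitch]).as_matrix()   # scanner-like frame x fwd,y left,z up
    Rt=np.c_[X[:,0],-X[:,2],X[:,1]]
    if flip:Rt=np.c_[-X[:,0],-X[:,2],-X[:,1]]
    M=np.eye(4);M[:3,:3]=Rt;M[:3,3]=p;return M
def delta(M,T0=None):
    T0=T_tool() if T0 is None else T0
    D=np.linalg.inv(T0)@M
    return (D[:3,3]*100).round(2),(np.degrees(Rn.from_matrix(D[:3,:3]).as_rotvec())/8).round(3)
E
python3 - <<'E'
from h import *
T=T_tool();print(T.round(3))
for f in(0,1):
    print(delta(goal((.43,-.325,.25),.23,0,f)))
E
```

```text
[[ 0.92  -0.     0.393  0.226]
 [-0.393 -0.001  0.92   0.529]
 [-0.    -1.    -0.001  0.231]
 [ 0.     0.     0.     1.   ]]
(array([ 52.32,  -1.86, -70.47]), array([ 5.000e-03, -4.539e+00, -3.000e-03]))
(array([ 52.32,  -1.86, -70.47]), array([4.0000e-03, 1.7961e+01, 7.0000e-03]))
```

```bash
python3 -m jog '[0,3.2,0.1,-4.4,0,1.1,0, 0,6.5,0.2,-8.8,0,2.2,0, 0,9.8,0.3,-13.2,0,3.4,0, 0,13.1,0.4,-17.6,0,4.5,0, 0,16.4,0.5,-22,0,5.6,0, 0,19.6,0.6,-26.4,0,6.7,0, 0,22.9,0.8,-30.8,0,7.9,0, 0,26.2,1,-35.2,0,9,0, 0,29.4,1.2,-39.6,0,10.1,0, 0,32.7,1.4,-44,0,11.2,0, 0,36,1.6,-48.5,0,12.4,0, 0,39.2,1.8,-52.9,0,13.5,0]' 30
python3 - <<'E'
from h import *
print(T_tool().round(3),get_state()["qpos"].round(2));print(delta(goal((.43,-.325,.20),.23,0,1)))
E
```

```text
clock: 1.75
position: [0.3787, -0.1136, 0.2134]
ee_rot: [-0.291, 0.29, -0.645, 0.645]
contact_force: [0.0, 0.8, -0.9]
width: 0.0853
[[-0.662  0.001  0.749  0.379]
 [-0.749  0.    -0.662 -0.114]
 [-0.001 -1.     0.001  0.213]
 [ 0.     0.     0.     1.   ]] [-0.47  0.01  1.88  0.    1.25  0.26]
(array([12.44,  1.35, 17.84]), array([-4.000e-03,  4.418e+00, -7.000e-03]))
```

```bash
python3 -m jog '[0,3.1,0.3,4.5,0,1.1,0, 0,6.2,0.6,9,0,2.2,0, 0,9.3,1,13.4,0,3.3,0, 0,12.4,1.3,17.8,0,4.4,0, 0,12.4,1.3,17.8,0,4.4,0, 0,12.4,1.3,17.8,0,4.4,0]'
python3 - <<'E'
from h import *
w=cam("wrist");np.savez("w1.npz",**w);cv2.imwrite("pics/w1.png",cv2.resize(w["color"],(768,576)))
print(T_tool().round(4))
E
```

```text
clock: 2.5
position: [0.4305, -0.3215, 0.1998]
ee_rot: [0.084, -0.085, 0.703, -0.701]
contact_force: [0.5, 0.9, -0.9]
width: 0.0854
[[-9.715e-01 -8.000e-04  2.371e-01  4.305e-01]
 [-2.371e-01  1.500e-03 -9.715e-01 -3.209e-01]
 [ 4.000e-04 -1.000e+00 -1.600e-03  2.001e-01]
 [ 0.000e+00  0.000e+00  0.000e+00  1.000e+00]]
```

View pics/w1.png

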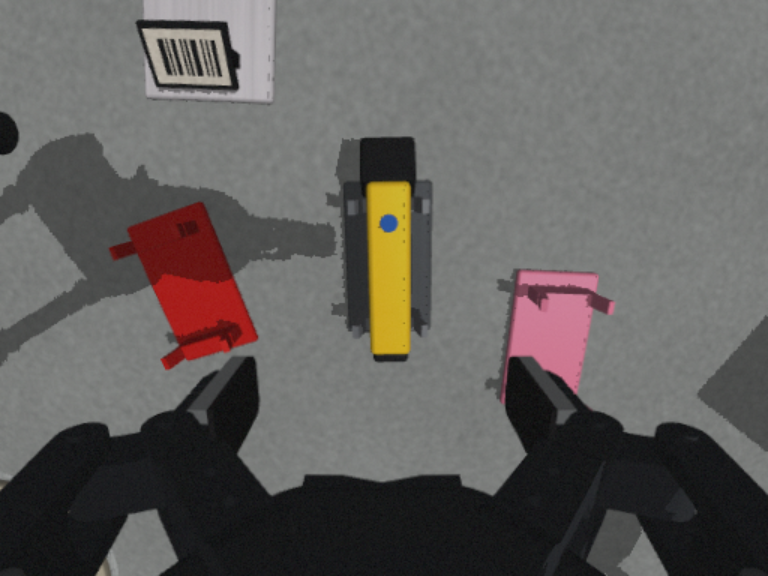

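```bash
cat > m2.py <<'E'
from ov import *
import sys
i=dict(np.load("w1.npz"));i["k1"]=float(i["k1"])
hsv=cv2.cvtColor(i["color"],cv2.COLOR_BGR2HSV)
m=cv2.inRange(hsv,(20,120,80),(35,255,255));m=cv2.morphologyEx(m,cv2.MORPH_CLOSE,np.ones((15,15)))
ys,xs=np.nonzero(m);b=cv2.boxPoints(cv2.minAreaRect(np.c_[xs,ys].astype(np.float32)));print(b)
B=np.array([onz(i,p,.058)[:2] for p in b]);c=B.mean(0)
e=max([(np.linalg.norm(B[k]-B[(k+1)%4]),k) for k in range(4)]);k=e[1];d=B[k]-B[(k+1)%4];d*=np.sign(d[0])
print("len",e[0],"w",np.linalg.norm(B[(k+1)%4]-B[(k+2)%4]),"yaw",np.arctan2(d[1],d[0]),"centre",c,"origin",c+.005*d/np.linalg.norm(d))
P=[(344,182),(433,181),(346,329),(431,327)]
C=np.array([onz(i,(p[0]/1.5,p[1]/1.5),.008)[:2] for p in P]);print("cradle",C.mean(0),C[0]-C[2],C[1]-C[3])
d=(C[0]-C[2]+C[1]-C[3]);print(np.arctan2(d[1],d[0]))
L=[(150,28),(228,29),(235,84),(158,82)]
print("label approx",np.mean([onz(i,(p[0]/1.5,p[1]/1.5),.040)[:2] for p in L],0))
o=c+.005*d/np.linalg.norm(d)
draw(i,(0,0),1.5,512,384,"o5.png",(o[0],o[1],np.arctan2(d[1],d[0])),(.5985,-.1505,.175),None)
E
python3 m2.py
```

```text
[[243.99997 121.00001]
 [272.99997 121.00001]
 [272.99997 236.     ]
 [243.99997 236.     ]]
len 0.12297313587377329 w 0.03200554563120816 yaw 0.2571566312171531 centre [ 0.43361665 -0.32632389] origin [ 0.43845224 -0.32505223]
cradle [ 0.43448781 -0.3273827 ] [0.11801307 0.02773641] [0.11625234 0.03056019]
0.24389460074958957
label approx [ 0.54342437 -0.16448695]
```

View pics/o5.png

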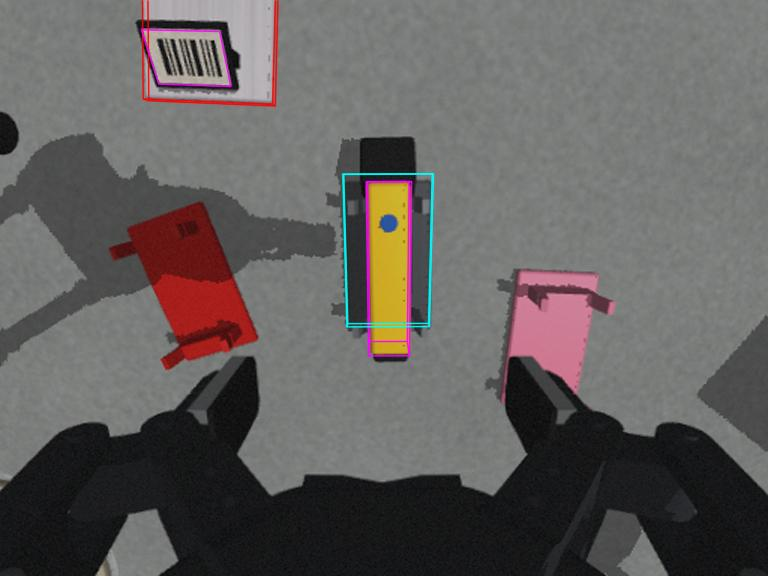

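Run:
```python
from h import *
print(delta(goal((.4384,-.325,.10),.245,0,1)));print(delta(goal((.4384,-.325,.026),.245,0,1)))
```

```text
(array([-0.67, 10.01,  0.6 ]), array([ 0.012, -0.04 ,  0.003]))
(array([-0.68, 17.41,  0.61]), array([ 0.012, -0.04 ,  0.003]))
```

```bash
python3 -m jog '[0,-0.3,5,0.3,0,0,0, 0,-0.7,10,0.6,0,0,0, 0,-0.7,13,0.6,0,0,0, 0,-0.7,15,0.6,0,0,0, 0,-0.7,16.5,0.6,0,0,0, 0,-0.7,17.4,0.6,0,0,0, 0,-0.7,17.4,0.6,0,0,0]'
python3 - <<'E'
from h import *
w=cam("wrist");np.savez("w2.npz",**w);cv2.imwrite("pics/w2.png",cv2.resize(w["color"],(768,576)))
print(T_tool().round(4));print(delta(goal((.4384,-.325,.026),.245,0,1)))
E
```

```text
clock: 3.42
position: [0.4392, -0.3259, 0.0263]
ee_rot: [0.084, -0.084, 0.702, -0.702]
contact_force: [-0.2, -0.7, 0.1]
width: 0.0855
[[-9.716e-01  5.000e-04  2.366e-01  4.395e-01]
 [-2.366e-01 -4.000e-04 -9.716e-01 -3.263e-01]
 [-4.000e-04 -1.000e+00  5.000e-04  2.670e-02]
 [ 0.000e+00  0.000e+00  0.000e+00  1.000e+00]]
(array([ 0.08,  0.07, -0.16]), array([-0.004, -0.044, -0.003]))
```

View pics/w2.png

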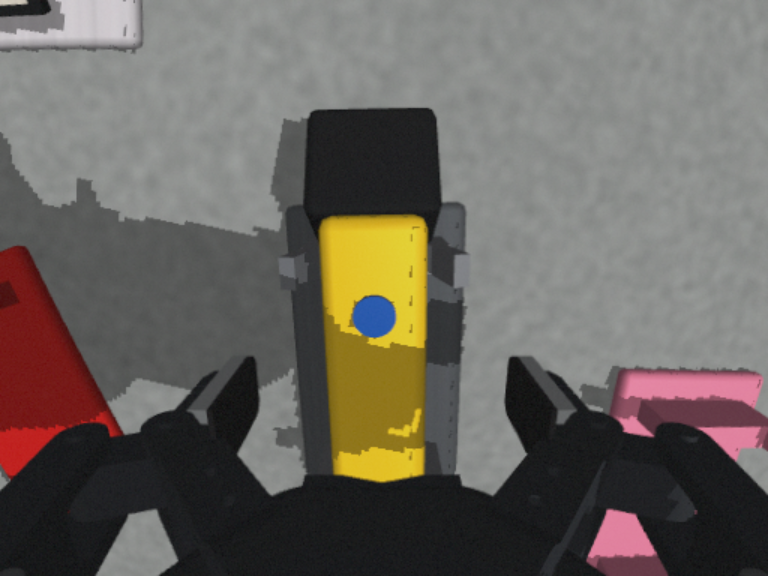

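```bash
python3 -m jog '[0,0,0.1,-0.1,0,0,0, 140,0,0.1,-0.1,0,0,0, 140,0,0.1,-0.1,0,0,0, 200,0,0.1,-0.1,0,0,0, 200,0,0.1,-0.1,0,0,0, 200,0,0.1,-0.1,0,0,0, 200,0,0.1,-0.1,0,0,0, 200,0,0.1,-0.1,0,0,0]' 45
python3 - <<'E'
from h import *
s=get_state();T=T_tool(s);np.save("Tg.npy",T);print(T.round(4))
E
```

```text
clock: 4.47
position: [0.4393, -0.3256, 0.0256]
ee_rot: [-0.084, 0.084, -0.702, 0.702]
contact_force: [0.1, 0.3, 4.0]
width: 0.0295
[[-9.717e-01  5.000e-04  2.362e-01  4.393e-01]
 [-2.362e-01 -4.000e-04 -9.717e-01 -3.256e-01]
 [-4.000e-04 -1.000e+00  5.000e-04  2.560e-02]
 [ 0.000e+00  0.000e+00  0.000e+00  1.000e+00]]
```

```bash
cat > aim.py <<'E'
from ov import *
Tg=np.load("Tg.npy")
yg=np.arctan2(-Tg[1,0],-Tg[0,0])
S0=pose(.4384,-.325,.044,yg)
rel=np.linalg.inv(Tg)@S0; rel[2,3]=0; 
N=np.eye(4);N[:3,:3]=Rn.from_euler("y",30,degrees=True).as_matrix();N[:3,3]=(.082,0,-.017)
def aim(L,yaw,dist=.07,pitch=25):
    n=Rn.from_euler("z",yaw).as_matrix()@np.array([-np.cos(np.radians(55)),0,np.sin(np.radians(55))])
    Rs=Rn.from_euler("ZY",[yaw,np.radians(pitch)]).as_matrix()
    S=np.eye(4);S[:3,:3]=Rs
    d=Rs@N[:3,0];S[:3,3]=np.array(L)-dist*d-Rs@N[:3,3]
    return S@np.linalg.inv(rel),n
if __name__=="__main__":
    print(rel.round(4),yg)
    for p in(25,18):
        G,n=aim((.5415,-.162,.040),.185,pitch=p);print(G.round(4),delta(G))
E
python3 aim.py
```

```text
[[-1.00e+00  0.00e+00 -4.00e-04  7.00e-04]
 [ 4.00e-04 -5.00e-04 -1.00e+00 -1.84e-02]
 [-0.00e+00 -1.00e+00  5.00e-04  0.00e+00]
 [ 0.00e+00  0.00e+00  0.00e+00  1.00e+00]] 0.23845788641766547
[[-8.910e-01 -4.149e-01  1.841e-01  4.290e-01]
 [-1.667e-01 -7.810e-02 -9.829e-01 -1.831e-01]
 [ 4.222e-01 -9.065e-01  4.000e-04  1.304e-01]
 [ 0.000e+00  0.000e+00  0.000e+00  1.000e+00]] (array([ -2.37, -10.49, -14.08]), array([-0.083,  0.375, -3.124]))
[[-9.350e-01 -3.033e-01  1.841e-01  4.190e-01]
 [-1.750e-01 -5.720e-02 -9.829e-01 -1.849e-01]
 [ 3.086e-01 -9.512e-01  4.000e-04  1.158e-01]
 [ 0.000e+00  0.000e+00  0.000e+00  1.000e+00]] (array([ -1.36,  -9.03, -14.14]), array([-0.06 ,  0.379, -2.25 ]))
```

```bash
python3 -m jog '[200,0,-2,0,0,0,0, 200,0,-5,0,0,0,0, 200,0,-9,0,0,0,0, 200,0,-12,0,0,0,0, 200,0,-12,0,0,0,0]'
python3 - <<'E'
from aim import *
for p in(25,18):
    G,n=aim((.5415,-.162,.040),.185,pitch=p);print(G.round(4),delta(G))
s=cam("scene");crop(s,80,140,270,270,4,"s2.png");print(get_state()["qpos"].round(2),get_state()["width"])
E
```

```text
clock: 5.1
position: [0.44, -0.3263, 0.1468]
ee_rot: [-0.085, 0.083, -0.701, 0.703]
contact_force: [0.4, 0.1, -2.4]
width: 0.0294
[[-8.910e-01 -4.149e-01  1.841e-01  4.290e-01]
 [-1.667e-01 -7.810e-02 -9.829e-01 -1.831e-01]
 [ 4.222e-01 -9.065e-01  4.000e-04  1.304e-01]
 [ 0.000e+00  0.000e+00  0.000e+00  1.000e+00]] (array([ -2.31,   1.6 , -14.18]), array([-0.105,  0.371, -3.138]))
[[-9.350e-01 -3.033e-01  1.841e-01  4.190e-01]
 [-1.750e-01 -5.720e-02 -9.829e-01 -1.849e-01]
 [ 3.086e-01 -9.512e-01  4.000e-04  1.158e-01]
 [ 0.000e+00  0.000e+00  0.000e+00  1.000e+00]] (array([ -1.3 ,   3.06, -14.24]), array([-0.082,  0.376, -2.264]))
[-0.77  0.3   1.7   0.    1.14  0.57] 0.02926395510885908
```

View pics/s2.png

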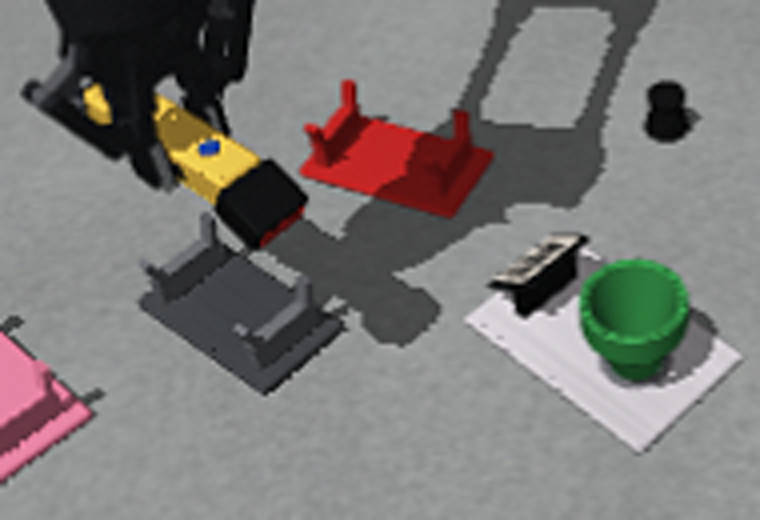

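```bash
python3 -m jog '[200,-0.4,0.2,-2.4,0,0.1,-0.5, 200,-0.8,0.5,-4.8,0,0.1,-1, 200,-1.2,0.8,-7.2,0,0.2,-1.6, 200,-1.6,1.1,-9.6,-0.1,0.2,-2.1, 200,-2,1.4,-12,-0.1,0.3,-2.6, 200,-2.3,1.6,-14.2,-0.1,0.4,-3.1, 200,-2.3,1.6,-14.2,-0.1,0.4,-3.1, 200,-2.3,1.6,-14.2,-0.1,0.4,-3.1]'
python3 - <<'E'
from aim import *
G,n=aim((.5415,-.162,.040),.185,pitch=25);print(delta(G))
s=cam("scene");crop(s,80,100,270,270,4,"s3.png");w=cam("wrist");np.savez("w3.npz",**w);cv2.imwrite("pics/w3.png",cv2.resize(w["color"],(768,576)))
t=cam("top");crop(t,255,140,385,270,5,"t3.png")
print(get_state()["qpos"].round(2),get_state()["width"])
E
```

```text
clock: 6.15
position: [0.4273, -0.1823, 0.1282]
ee_rot: [0.089, 0.215, -0.675, 0.701]
contact_force: [-0.3, -0.9, -0.8]
width: 0.0296
(array([-0.05, -0.26,  0.11]), array([ 0.028, -0.012, -0.012]))
[-0.38  0.41  1.65 -0.23  1.45  1.08] 0.029177183213423066
```

View pics/s3.png

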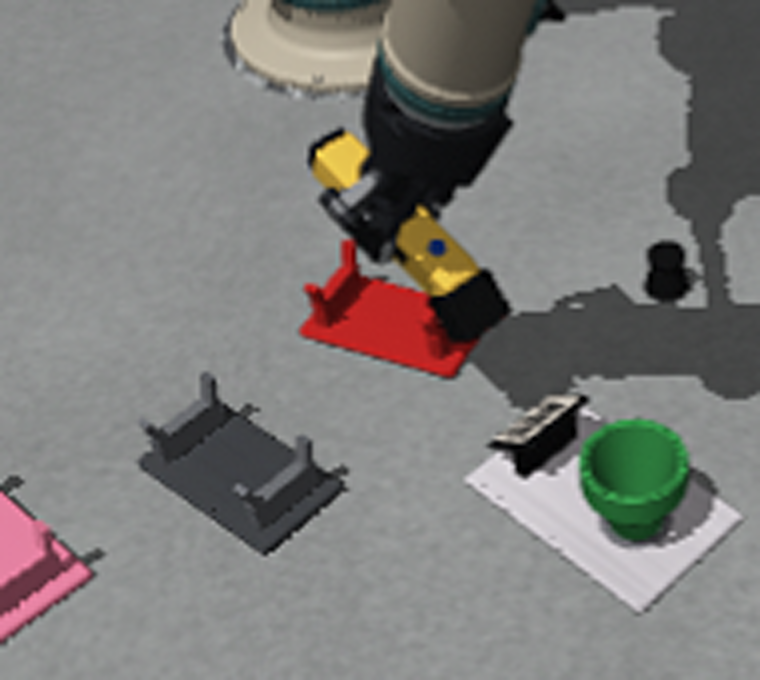

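View pics/w3.png

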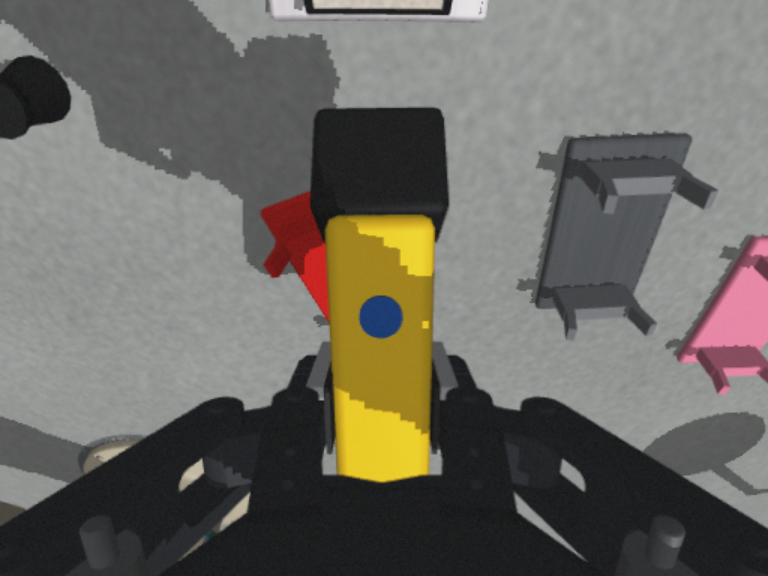

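View pics/t3.png

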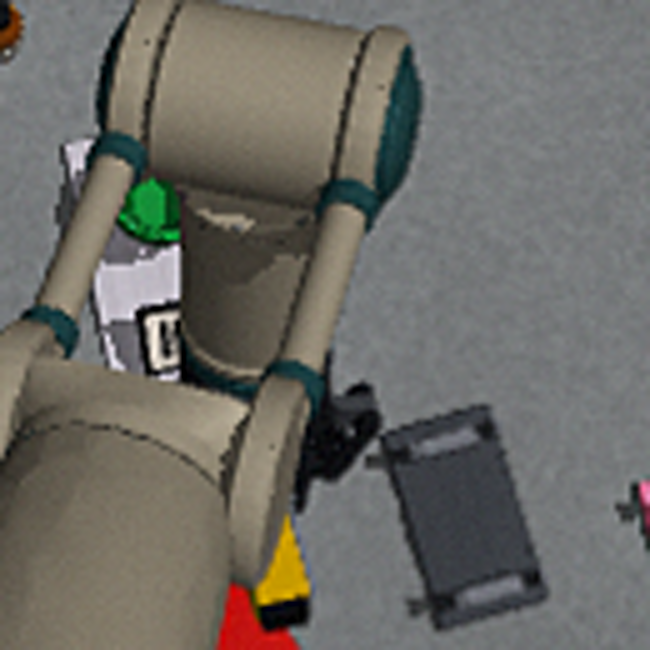

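Run:
```python
from aim import *
i=dict(np.load("w3.npz"));i["k1"]=float(i["k1"])
im=None
for L,y in(((.5415,-.162,.040),.185),):
    st=np.array([L[0]+.058*np.cos(y),L[1]+.058*np.sin(y),0]);M=pose(st[0],st[1],0,y)
    c,s=np.cos(np.radians(35)),np.sin(np.radians(35))
    P=np.array([[-.058-.018*c,v,.04-.018*s] for v in(-.026,.026)]+[[-.08,v,.008] for v in(-.05,.05)])
    print((proj(i,P@M[:3,:3].T+M[:3,3])*1.5).round(1))
draw(i,(0,0),1.5,512,384,"o6.png",None,(st[0],st[1],y),None)
im=cv2.imread("pics/o6.png")[0:100,200:550];cv2.imwrite("pics/o6.png",cv2.resize(im,None,fx=2.2,fy=2.2))
```

```text
[[443.4  10. ]
 [315.9  10.4]
 [488.7  23.6]
 [271.4  24.3]]
```

View pics/o6.png

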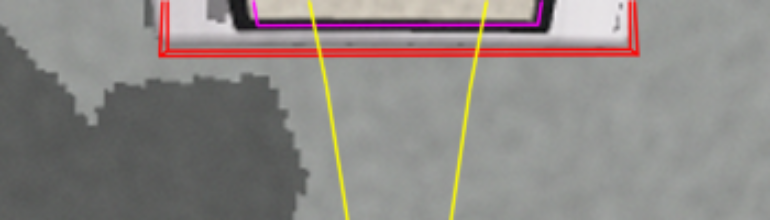

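```bash
python3 -m jog '[200,0,-0.2,0,0,0,0, 200,0,-0.2,0,0,0,0, 200,0,-0.2,0,0,0,0, 200,0,-0.2,0,0,0,0, 200,0,-0.2,0,0,0,0, 200,0,-0.2,0,0,0,0, 200,0,-0.2,0,0,0,0, 200,0,-0.2,0,0,0,0, 200,0,-0.2,0,0,0,0, 200,0,-0.2,0,0,0,0, 200,0,-0.2,0,0,0,0, 200,0,-0.2,0,0,0,0]'
python3 - <<'E'
from aim import *
T=T_tool();S=T@rel@N;L=np.array([.5415+.0015,-.162,.04,1]);print("label in nose",(np.linalg.inv(S)@L).round(4), "xaxis",S[:3,0].round(3))
Tg=np.load("Tg.npy");U=Tg.copy();U[2,3]+=.12;print(delta(U))
E
```

```text
clock: 7.8
position: [0.4287, -0.1818, 0.1311]
ee_rot: [0.089, 0.214, -0.675, 0.701]
contact_force: [0.8, 0.5, -2.2]
width: 0.0297
label in nose [ 7.16e-02 -1.30e-03  5.00e-04  1.00e+00] xaxis [ 0.566  0.106 -0.817]
(array([ 2.03, -0.69, 14.33]), array([ 0.104, -0.399,  3.103]))
```

```bash
python3 -m jog '[200,0.3,-0.5,2.4,0,-0.1,0.5, 200,0.7,-1,4.8,0,-0.1,1, 200,1,-1.1,7.2,0,-0.2,1.6, 200,1.4,-1,9.6,0.1,-0.3,2.1, 200,1.7,-0.8,12,0.1,-0.3,2.6, 200,2,-0.7,14.3,0.1,-0.4,3.1, 200,2,-0.7,14.3,0.1,-0.4,3.1, 200,2,-0.7,14.3,0.1,-0.4,3.1]'
python3 - <<'E'
from aim import *
T0=T_tool();w=cam("wrist");np.savez("w4.npz",**w);cv2.imwrite("pics/w4.png",cv2.resize(w["color"],(768,576)))
U=Tg.copy();U[2,3]+=.02;print(delta(U,T0));print(delta(Tg,T0))
E
```

```text
clock: 8.8
position: [0.4391, -0.3245, 0.1454]
ee_rot: [0.084, -0.084, 0.703, -0.702]
contact_force: [0.8, 0.2, -1.7]
width: 0.0296
(array([0.  , 9.99, 0.12]), array([ 0.015, -0.003,  0.01 ]))
(array([-0.  , 11.99,  0.12]), array([ 0.015, -0.003,  0.01 ]))
```

View pics/w4.png

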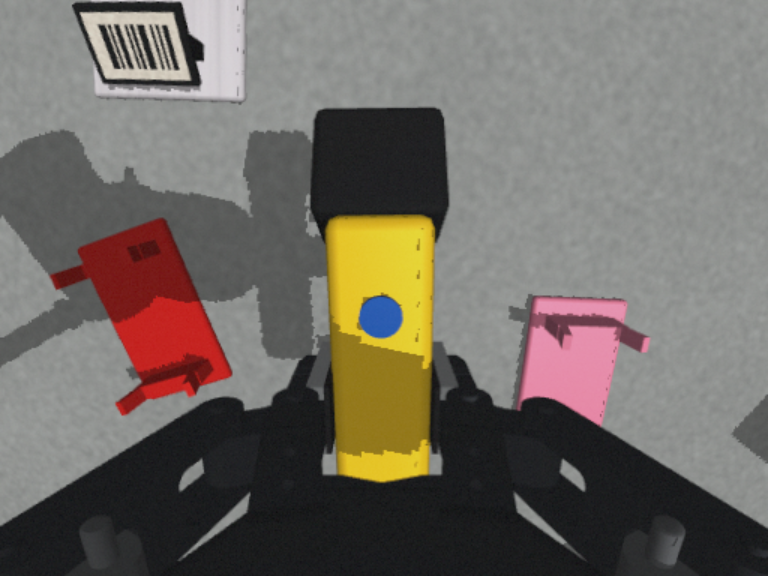

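```bash
python3 -m jog '[200,0,4,0.1,0,0,0, 200,0,7.5,0.1,0,0,0, 200,0,9.5,0.1,0,0,0, 200,0,10.5,0.1,0,0,0, 200,0,11.3,0.1,0,0,0, 200,0,11.8,0.1,0,0,0, 200,0,11.9,0.1,0,0,0, 200,0,11.9,0.1,0,0,0]'
python3 - <<'E'
from aim import *
print(delta(Tg),get_state()["contact_force"])
w=cam("wrist");cv2.imwrite("pics/w5.png",cv2.resize(w["color"],(768,576)))
E
```

```text
clock: 9.85
position: [0.44, -0.3265, 0.0271]
ee_rot: [-0.084, 0.084, -0.702, 0.702]
contact_force: [0.2, 0.4, -2.1]
width: 0.0297
(array([ 0.05,  0.15, -0.11]), array([-0.002, -0.   , -0.001])) [ 0.2080937   0.36534286 -2.08584172]
```

View pics/w5.png

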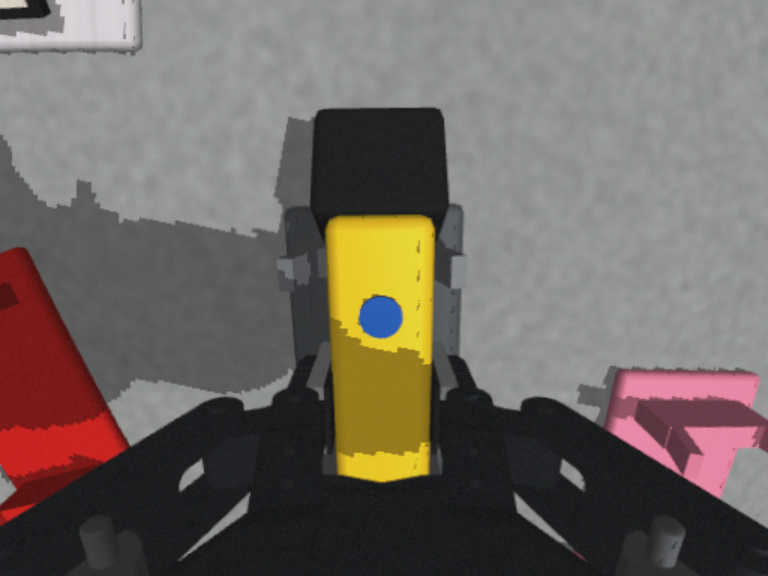

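```bash
python3 -m jog '[200,0,0,-0.15,0,0,0, 200,0,0.1,-0.15,0,0,0, 200,0,0.2,-0.15,0,0,0, 200,0,0.2,-0.15,0,0,0]'; python3 -m jog '[120,0,0,0,0,0,0, 60,0,0,0,0,0,0, 0,0,0,0,0,0,0, 0,0,0,0,0,0,0, 0,0,0,0,0,0,0, 0,0,-3,0,0,0,0, 0,0,-8,0,0,0,0, 0,0,-14,0,0,0,0, 0,0,-18,0,0,0,0, 0,0,-18,0,0,0,0]'
python3 - <<'E'
from aim import *
T0=T_tool();w=cam("wrist");np.savez("w1.npz",**w);cv2.imwrite("pics/w6.png",cv2.resize(w["color"],(768,576)))
s=cam("scene");crop(s,80,140,270,270,4,"s6.png");print(T0.round(3))
E
python3 m2.py
```

```text
clock: 10.4
position: [0.4394, -0.3247, 0.0255]
ee_rot: [-0.084, 0.084, -0.702, 0.702]
contact_force: [-1.6, 1.6, 5.8]
width: 0.0295
clock: 11.65
position: [0.4411, -0.3263, 0.2084]
ee_rot: [-0.086, 0.082, -0.7, 0.704]
contact_force: [0.6, -0.4, -0.0]
width: 0.085
[[-0.972  0.006  0.236  0.441]
 [-0.236 -0.006 -0.972 -0.326]
 [-0.005 -1.     0.007  0.208]
 [ 0.     0.     0.     1.   ]]
[[237. 130.]
 [265. 130.]
 [265. 240.]
 [237. 240.]]
len 0.1225088469946847 w 0.03194318914097049 yaw 0.24942529582821807 centre [ 0.4347675  -0.32665541] origin [ 0.43961277 -0.32542117]
cradle [ 0.44499331 -0.3342877 ] [0.12084468 0.02843621] [0.11931163 0.03126131]
0.24363965210368765
label approx [ 0.55657288 -0.16673471]
```

View pics/o5.png

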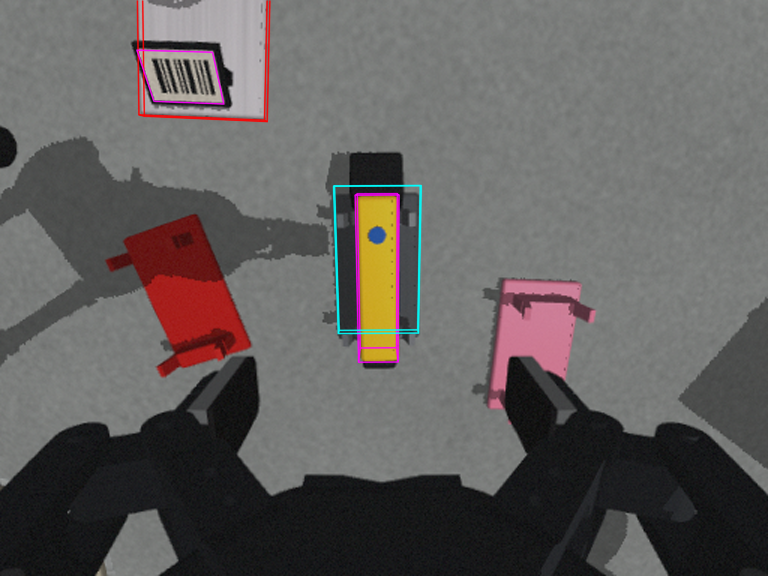

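View pics/s6.png

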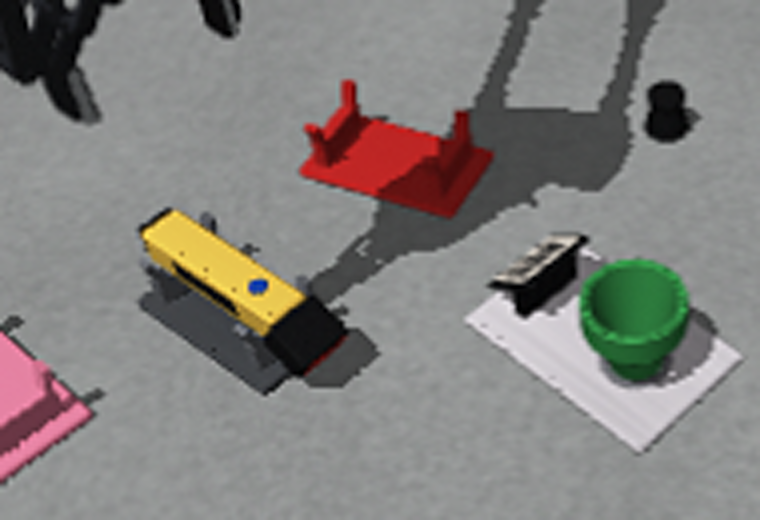

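Run:
```python
from h import *
print(delta(goal((.430,.351,.19),.238,0,1)))
```

```text
(array([-15.08,   1.45, -65.85]), array([0.002, 0.004, 0.001]))
```

```bash
python3 -m jog '[0,-1,0,-4,0,0,0, 0,-2.2,0,-9.5,0,0,0, 0,-3.5,0,-15.3,0,0,0, 0,-4.9,0,-21.2,0,0,0, 0,-6.2,0,-27.1,0,0,0, 0,-7.6,0.2,-33,0,0,0, 0,-8.9,0.4,-39,0,0,0, 0,-10.3,0.6,-44.9,0,0,0, 0,-11.6,0.8,-50.8,0,0,0, 0,-13,1,-56.7,0,0,0, 0,-14.4,1.2,-62.6,0,0,0, 0,-15.1,1.4,-65.8,0,0,0]'; python3 -m jog '[0,0,0,0,0,0,0, 0,0,0,0,0,0,0]';python3 - <<'E'
from h import *
w=cam("wrist");np.savez("w7.npz",**w);cv2.imwrite("pics/w7.png",cv2.resize(w["color"],(768,576)))
print(T_tool().round(4),get_state()["qpos"].round(2))
E
```

```text
clock: 13.25
position: [0.4292, 0.3526, 0.1881]
ee_rot: [-0.084, 0.086, -0.702, 0.702]
contact_force: [0.8, -0.2, -0.2]
width: 0.0856
clock: 13.5
position: [0.4298, 0.3491, 0.1891]
ee_rot: [-0.083, 0.085, -0.701, 0.703]
contact_force: [0.6, 0.0, -0.6]
width: 0.0857
[[-0.9719 -0.0021  0.2356  0.4301]
 [-0.2356 -0.002  -0.9719  0.3489]
 [ 0.0025 -1.      0.0014  0.1895]
 [ 0.      0.      0.      1.    ]] [ 0.56  0.27  1.62 -0.    1.26  1.89]
```

View pics/w7.png

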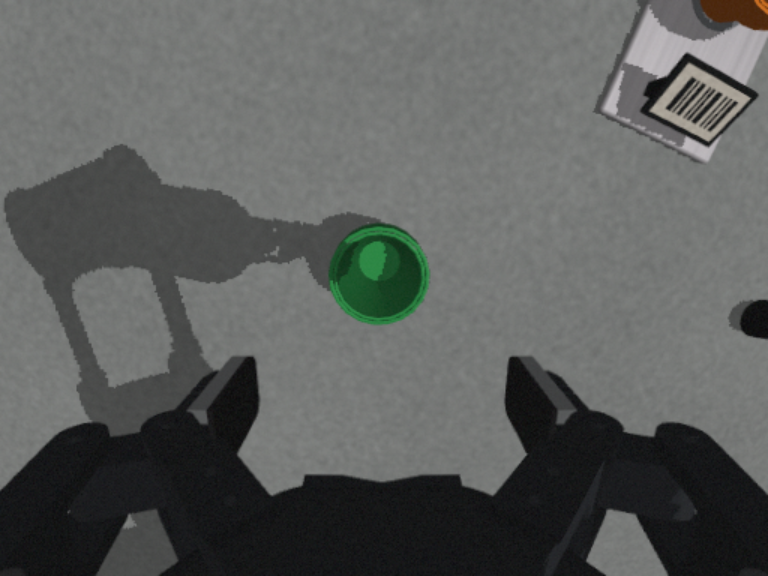

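```bash
cat > cupfit.py <<'E'
from ov import *
from scipy.optimize import least_squares
def fit(i,guess,z=.06,win=None):
    # silhouette: convex hull of top ring, band-bottom ring and foot ring vs. mask
    hsv=cv2.cvtColor(i["color"],cv2.COLOR_BGR2HSV);m=cv2.inRange(hsv,(45,80,25),(85,255,255))
    n,lab,st,c=cv2.connectedComponentsWithStats(m)
    g=proj(i,[guess[0],guess[1],z])[0];k=min(range(1,n),key=lambda k:np.linalg.norm(c[k]-g) if st[k,4]>300 else 1e9)
    mm=(lab==k).astype(np.uint8);ct=max(cv2.findContours(mm,cv2.RETR_EXTERNAL,cv2.CHAIN_APPROX_NONE)[0],key=len);h=cv2.convexHull(ct)
    P=np.vstack([ringe(.034,z)[0],ringe(.034,z-.022)[0],ringe(.018,z-.06)[0]])
    pts=ct.reshape(-1,2).astype(float);pts=np.array([p for p in h.reshape(-1,2).astype(float)])
    def r(v):
        q=proj(i,P+np.array([v[0],v[1],0])).astype(np.float32);H=cv2.convexHull(q)
        return [cv2.pointPolygonTest(H,tuple(map(float,p)),True)-.5 for p in pts]
    s=least_squares(r,guess,x_scale=.001,diff_step=1e-3,loss="soft_l1");return s.x,np.sqrt(np.mean(np.square(r(s.x)))),st[k]
if __name__=="__main__":
    i=dict(np.load("w7.npz"));i["k1"]=float(i["k1"])
    c,e,st=fit(i,[.43,.351]);print(c,e,st)
    print(delta(goal((c[0],c[1],.12),.238,0,1)),delta(goal((c[0],c[1],.036),.238,0,1)))
E
python3 cupfit.py
```

```text
[0.43102673 0.34995669] 0.20278458304981442 [ 219  149   68   68 3545]
(array([-0.13,  6.95, -0.09]), array([-0.01 , -0.001,  0.018])) (array([-0.15, 15.35, -0.11]), array([-0.01 , -0.001,  0.018]))
```

```bash
python3 -m jog '[0,-0.1,4,-0.1,0,0,0, 0,-0.1,8,-0.1,0,0,0, 0,-0.1,11,-0.1,0,0,0, 0,-0.1,13.5,-0.1,0,0,0, 0,-0.1,15,-0.1,0,0,0, 0,-0.1,15.3,-0.1,0,0,0, 0,-0.1,15.3,-0.1,0,0,0]'
python3 - <<'E'
from h import *
print(delta(goal((.4310,.350,.036),.238,0,1)))
w=cam("wrist");cv2.imwrite("pics/w8.png",cv2.resize(w["color"],(768,576)))
s=cam("scene");crop(s,270,60,390,150,6,"s8.png")
E
```

```text
clock: 14.42
position: [0.432, 0.3515, 0.0383]
ee_rot: [0.084, -0.084, 0.702, -0.702]
contact_force: [0.1, 0.2, -0.1]
width: 0.0854
(array([0.13, 0.23, 0.12]), array([ 0.003, -0.   , -0.008]))
```

View pics/w8.png

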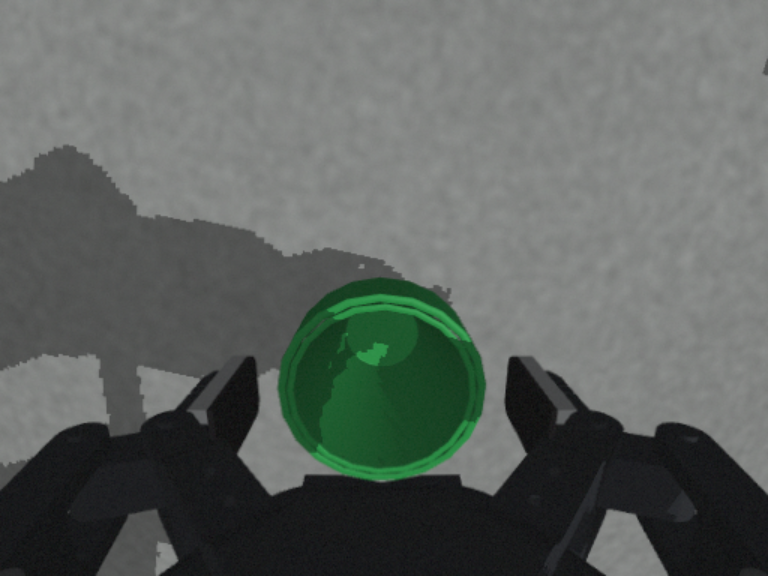

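View pics/s8.png

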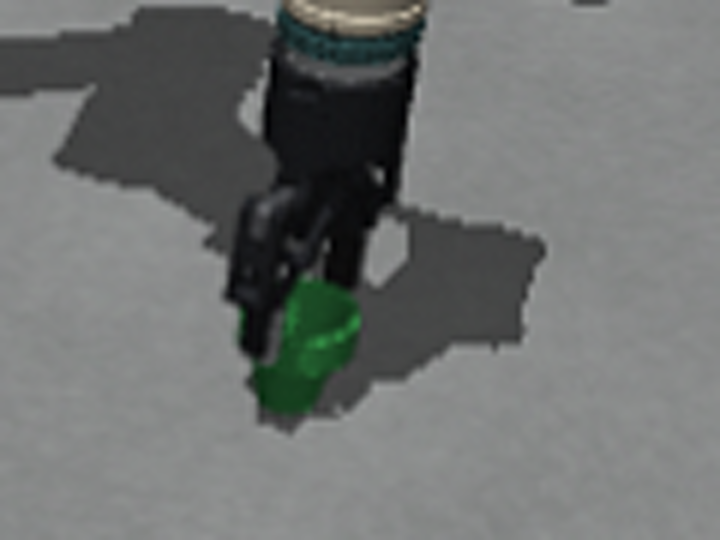

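Run:
```python
from h import *
s=dict(np.load("s.npz"));s["k1"]=float(s["k1"])
for h in(.0427,.047,.055):
  for dx in(-.011,.011):
    b=np.array([.432,.3515])+h*np.array([.236,-.972])+dx*np.array([-.972,-.236])
    for z in(.035,.04,.045,.05,.055):
        u=proj(s,[b[0],b[1],z])[0];print(h,dx,z,((u+.5-[270,60])*6).round(0))
```

```text
0.0427 -0.011 0.035 [271. 386.]
0.0427 -0.011 0.04 [272. 378.]
0.0427 -0.011 0.045 [273. 371.]
0.0427 -0.011 0.05 [274. 363.]
0.0427 -0.011 0.055 [275. 356.]
0.0427 0.011 0.035 [237. 372.]
0.0427 0.011 0.04 [238. 364.]
0.0427 0.011 0.045 [239. 357.]
0.0427 0.011 0.05 [240. 349.]
0.0427 0.011 0.055 [241. 342.]
0.047 -0.011 0.035 [267. 389.]
0.047 -0.011 0.04 [268. 382.]
0.047 -0.011 0.045 [269. 375.]
0.047 -0.011 0.05 [270. 367.]
0.047 -0.011 0.055 [271. 359.]
0.047 0.011 0.035 [233. 375.]
0.047 0.011 0.04 [234. 368.]
0.047 0.011 0.045 [235. 360.]
0.047 0.011 0.05 [236. 353.]
0.047 0.011 0.055 [237. 345.]
0.055 -0.011 0.035 [259. 396.]
0.055 -0.011 0.04 [260. 389.]
0.055 -0.011 0.045 [262. 381.]
0.055 -0.011 0.05 [263. 374.]
0.055 -0.011 0.055 [264. 366.]
0.055 0.011 0.035 [226. 382.]
0.055 0.011 0.04 [227. 374.]
0.055 0.011 0.045 [228. 367.]
0.055 0.011 0.05 [229. 359.]
0.055 0.011 0.055 [230. 352.]
```

```bash
python3 -m jog '[0,0.1,0.2,0.1,0,0,0, 0,0.1,0.2,0.1,0,0,0, 40,0.1,0.2,0.1,0,0,0, 80,0.1,0.2,0.1,0,0,0, 110,0.1,0.2,0.1,0,0,0, 110,0.1,0.2,0.1,0,0,0, 110,0.1,0.2,0.1,0,0,0, 110,0.1,0.2,0.1,0,0,0]' 30
python3 - <<'E'
from h import *
print(delta(goal((.4310,.350,.036),.238,0,1)));T=T_tool();np.save("Tc.npy",T);print(T.round(4))
w=cam("wrist");cv2.imwrite("pics/w9.png",cv2.resize(w["color"],(768,576)))
E
```

```text
clock: 15.52
position: [0.4309, 0.3505, 0.0363]
ee_rot: [0.084, -0.084, 0.702, -0.702]
contact_force: [-0.3, -0.0, 5.4]
width: 0.0679
(array([-0.  ,  0.03,  0.05]), array([ 0.003,  0.004, -0.006]))
[[-9.717e-01  7.000e-04  2.363e-01  4.309e-01]
 [-2.363e-01  5.000e-04 -9.717e-01  3.505e-01]
 [-8.000e-04 -1.000e+00 -4.000e-04  3.630e-02]
 [ 0.000e+00  0.000e+00  0.000e+00  1.000e+00]]
```

View pics/w9.png

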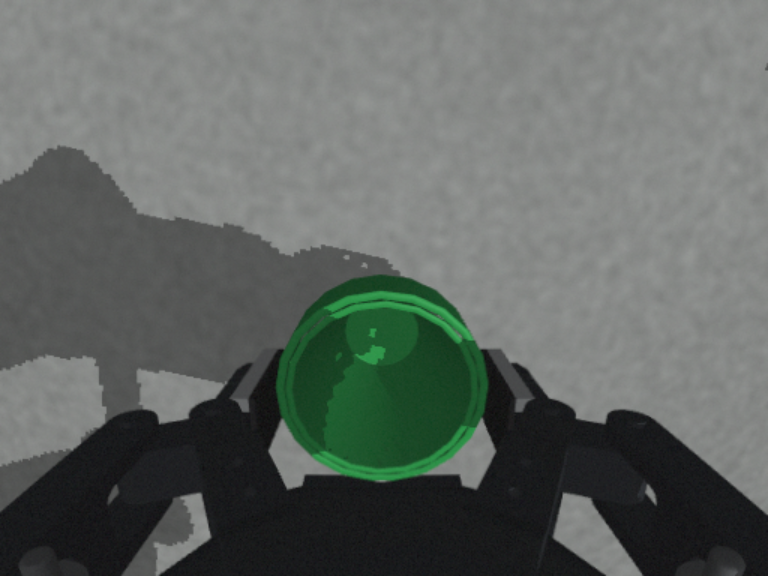

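```bash
python3 -m jog '[110,0,-2,0,0,0,0, 110,0,-6,0,0,0,0, 110,0,-11,0,0,0,0, 110,0,-16,0,0,0,0, 110,0,-16,0,0,0,0]'
python3 - <<'E'
from cupfit import *
for n in"ts":
    i=dict(np.load(n+".npz"));i["k1"]=float(i["k1"])
    print(n,"base",fit(i,[.628,-.145],.068),"loose",fit(i,[.431,.35],.06))
print(get_state()["width"],T_tool()[:3,3])
w=cam("wrist");cv2.imwrite("pics/w10.png",cv2.resize(w["color"],(768,576)))
s=cam("scene");crop(s,270,40,390,130,6,"s10.png")
y=.185;print("spot from station",.5425+.088*np.cos(y),-.162+.088*np.sin(y))
E
```

```text
clock: 16.2
position: [0.4331, 0.3518, 0.1999]
ee_rot: [0.087, -0.081, 0.704, -0.701]
contact_force: [-0.4, -0.1, -0.8]
width: 0.0676
t base (array([ 0.62830681, -0.14386437]), np.float64(0.24019217714377827), array([276, 166,  23,  23, 415], dtype=int32)) loose (array([0.43012563, 0.35259341]), np.float64(0.4130643507366498), array([108, 235,  25,  24, 468], dtype=int32))
s base (array([ 0.63160397, -0.14441449]), np.float64(0.1607761109161074), array([225, 205,  27,  30, 628], dtype=int32)) loose (array([0.43440798, 0.35162645]), np.float64(0.19626139124560474), array([310, 106,  20,  23, 343], dtype=int32))
0.06759183572460767 [0.43307015 0.35183997 0.19989075]
spot from station 0.6289983900554603 -0.14581270504953237
```

View pics/w10.png

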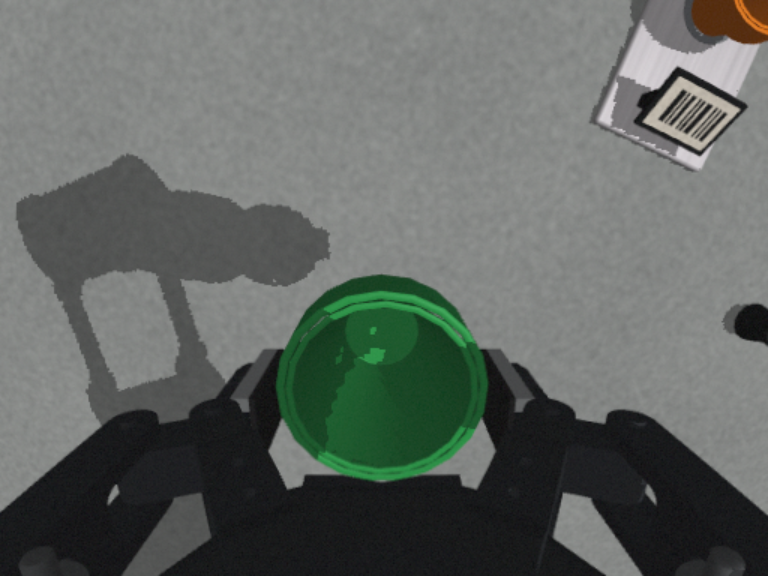

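View pics/s10.png

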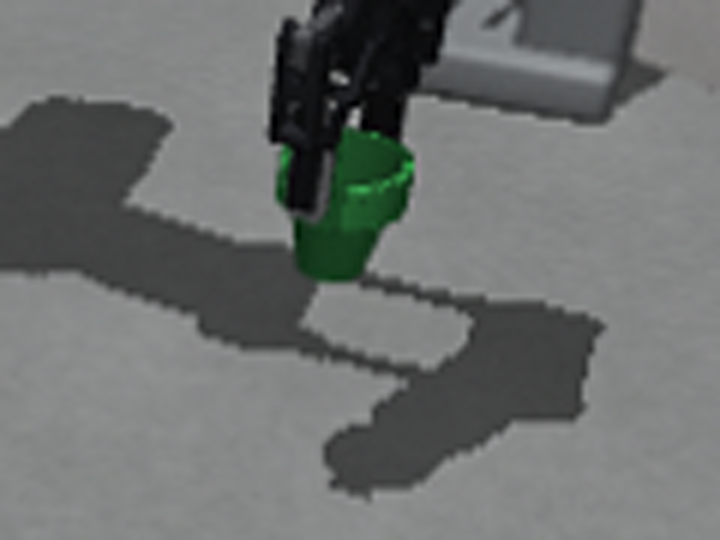

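Run:
```python
from h import *
print(delta(goal((.525,-.165,.20),.2,0,1)))
```

```text
(array([ 2.98, -0.46, 52.29]), array([ 0.001,  0.276, -0.   ]))
```

```bash
python3 -m jog '[110,0.2,0,3,0,0,0, 110,0.5,0,8,0,0,0, 110,0.8,0,13.5,0,0.1,0, 110,1.1,0,19,0,0.1,0, 110,1.4,0,24.5,0,0.1,0, 110,1.7,0,30,0,0.2,0, 110,2,0,35.5,0,0.2,0, 110,2.3,0,41,0,0.2,0, 110,2.6,0,46,0,0.3,0, 110,2.9,0,50.2,0,0.3,0, 110,3,0,52.3,0,0.3,0, 110,3,0,52.3,0,0.3,0]'; python3 -m jog '[110,0,0,0,0,0,0, 110,0,0,0,0,0,0]';python3 - <<'E'
from cupfit import *
T=T_tool();w=cam("wrist");np.savez("w11.npz",**w);cv2.imwrite("pics/w11.png",cv2.resize(w["color"],(768,576)))
print(T.round(4))
try:
    c,e,st=fit(w,[.629,-.146],.068);print(c,e,st)
except Exception as x:print(x)
E
```

```text
clock: 17.8
position: [0.5245, -0.1653, 0.194]
ee_rot: [0.068, -0.07, 0.705, -0.703]
contact_force: [-0.0, 0.6, -1.2]
width: 0.0677
clock: 18.05
position: [0.5248, -0.1633, 0.1956]
ee_rot: [0.07, -0.07, 0.704, -0.703]
contact_force: [0.2, 0.4, -0.8]
width: 0.0679
[[-9.804e-01 -3.000e-04  1.970e-01  5.248e-01]
 [-1.970e-01  8.000e-04 -9.804e-01 -1.633e-01]
 [ 2.000e-04 -1.000e+00 -8.000e-04  1.956e-01]
 [ 0.000e+00  0.000e+00  0.000e+00  1.000e+00]]
[ 0.62861451 -0.14566579] 0.232405781431961 [ 220   35   74   78 4488]
```

View pics/w11.png

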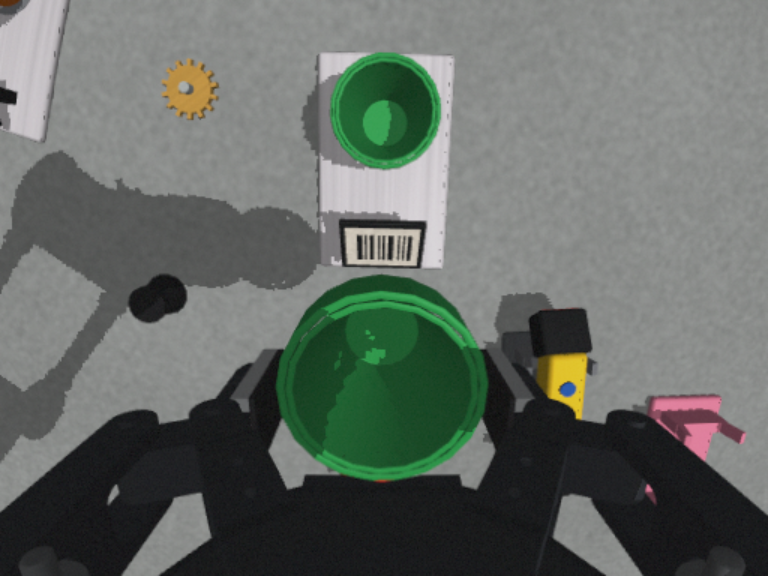

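Run:
```python
from cupfit import *
i=dict(np.load("w11.npz"));i["k1"]=float(i["k1"])
p=np.array([.5248,-.1633]);zt=.1956+.0237
im=cv2.resize(i["color"],None,fx=1.5,fy=1.5,interpolation=cv2.INTER_CUBIC)
for r,z,col in((.034,zt,(0,0,255)),(.018,zt-.06,(255,255,0)),(.0155,zt-.0575,(255,0,255))):lines(im,i,pose(*p,0,0),*ringe(r,z),(0,0),1.5,col)
cv2.imwrite("pics/o11.png",cv2.resize(im[250:500,240:530],None,fx=2.2,fy=2.2))
print(delta(goal((.6286,-.1457,.20),.2,0,1)))
```

```text
(array([-10.52,  -0.43,   0.29]), array([ 0.004, -0.012, -0.001]))
```

View pics/o11.png

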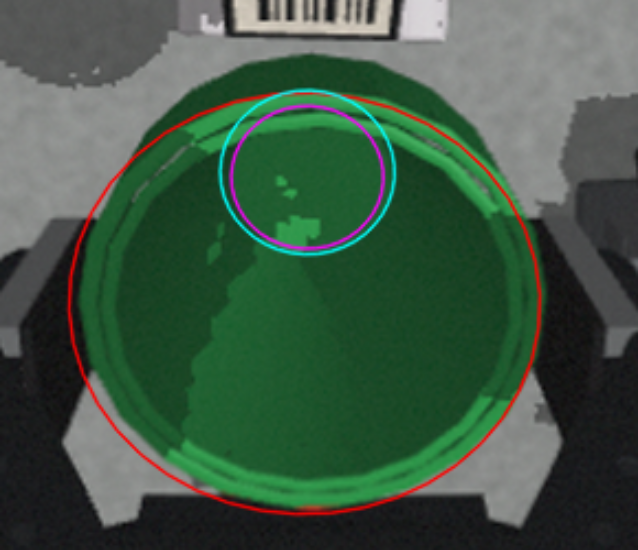

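```bash
python3 -m jog '[110,-3,0,0,0,0,0, 110,-7,0,0.1,0,0,0, 110,-10,0,0.2,0,0,0, 110,-10.4,1,0.2,0,0,0, 110,-10.4,4,0.2,0,0,0, 110,-10.4,6.5,0.2,0,0,0, 110,-10.4,7.5,0.2,0,0,0, 110,-10.4,7.5,0.2,0,0,0, 110,-10.4,7.5,0.2,0,0,0]';python3 - <<'E'
from cupfit import *
T=T_tool();print(T.round(4));w=cam("wrist");cv2.imwrite("pics/w12.png",cv2.resize(w["color"],(768,576)))
s=cam("scene");crop(s,190,160,290,260,6,"s12.png")
t=np.array([.6286,-.1457,.0663]);G=goal(t,.2,0,1);G[:3,3]+=G[:3,0]*.0007-G[:3,2]*.0009;print(delta(G,T))
E
```

```text
clock: 19.23
position: [0.628, -0.1469, 0.1218]
ee_rot: [-0.07, 0.069, -0.703, 0.704]
contact_force: [0.5, -0.6, -1.4]
width: 0.0676
[[-9.807e-01  1.900e-03  1.953e-01  6.280e-01]
 [-1.953e-01 -6.000e-04 -9.807e-01 -1.469e-01]
 [-1.800e-03 -1.000e+00  1.000e-03  1.218e-01]
 [ 0.000e+00  0.000e+00  0.000e+00  1.000e+00]]
(array([-0.01,  5.55, -0.2 ]), array([-0.007, -0.024, -0.013]))
```

View pics/w12.png

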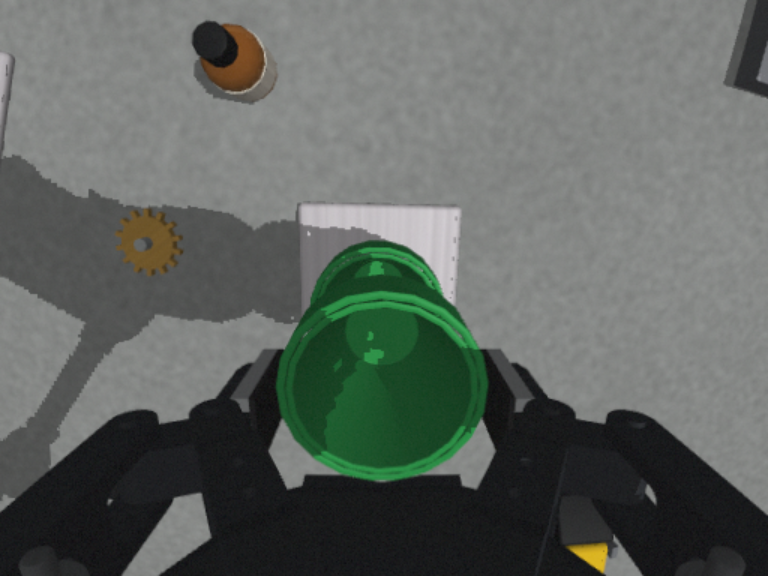

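View pics/s12.png

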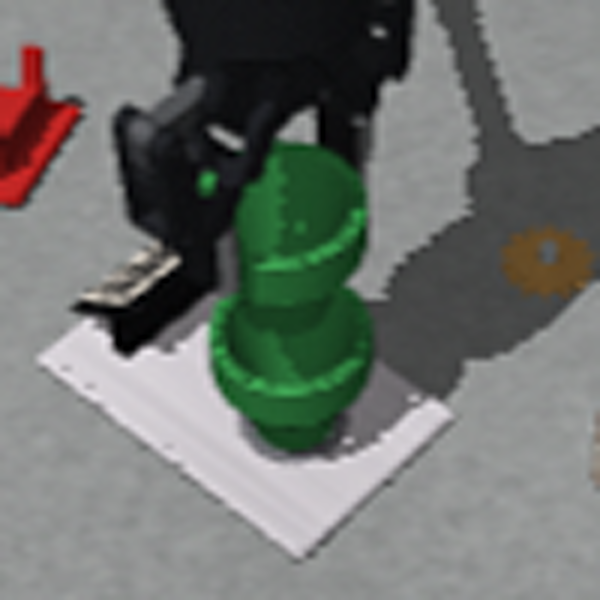

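```bash
python3 -m jog '[110,0,0,-0.2,0,0,0, 110,0,0.6,-0.2,0,0,0, 110,0,1.2,-0.2,0,0,0, 110,0,1.8,-0.2,0,0,0, 110,0,2.4,-0.2,0,0,0, 110,0,3,-0.2,0,0,0, 110,0,3.5,-0.2,0,0,0, 110,0,3.5,-0.2,0,0,0]';python3 - <<'E'
from cupfit import *
T=T_tool();print(T.round(4));w=cam("wrist");np.savez("w13.npz",**w);cv2.imwrite("pics/w13.png",cv2.resize(w["color"],(768,576)))
s=cam("scene");crop(s,190,160,290,260,6,"s13.png")
t=np.array([.6286,-.1457,.0663]);G=goal(t,.2,0,1);G[:3,3]+=G[:3,0]*.0007-G[:3,2]*.0009;print(delta(G,T))
E
```

```text
clock: 20.32
position: [0.6268, -0.1446, 0.0851]
ee_rot: [0.069, -0.07, 0.704, -0.704]
contact_force: [-0.2, -0.9, -0.5]
width: 0.0676
[[-9.807e-01 -9.000e-04  1.953e-01  6.268e-01]
 [-1.953e-01  4.000e-04 -9.807e-01 -1.446e-01]
 [ 8.000e-04 -1.000e+00 -6.000e-04  8.510e-02]
 [ 0.000e+00  0.000e+00  0.000e+00  1.000e+00]]
(array([-0.09,  1.88,  0.06]), array([ 0.004, -0.025,  0.006]))
```

View pics/w13.png

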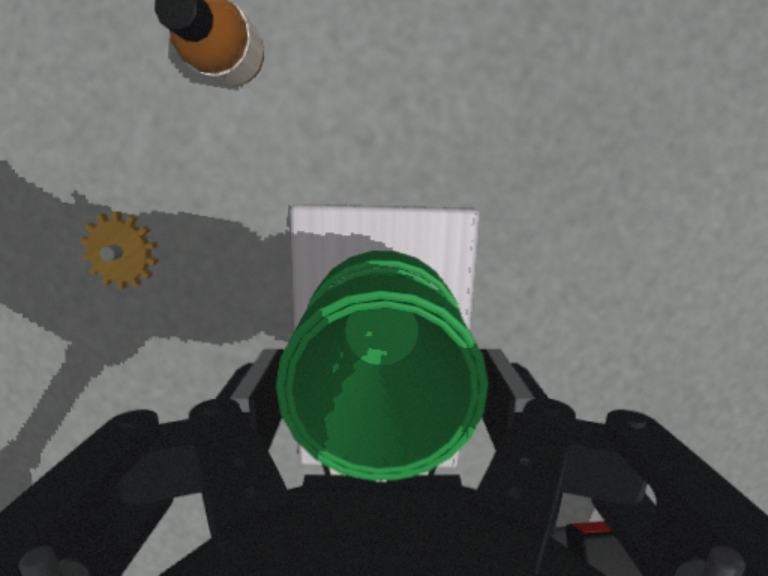

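View pics/s13.png

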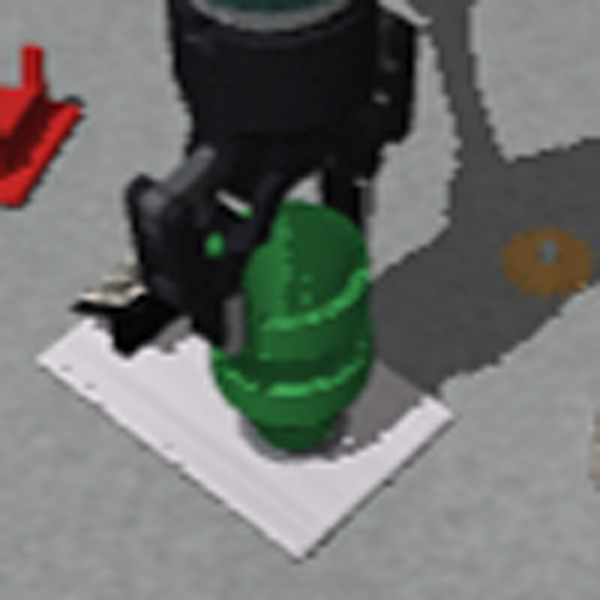

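```bash
python3 -m jog '[110,-0.1,0.4,0.05,0,0,0, 110,-0.1,0.8,0.05,0,0,0, 110,-0.1,1.2,0.05,0,0,0, 110,-0.1,1.4,0.05,0,0,0, 110,-0.1,1.6,0.05,0,0,0, 110,-0.1,1.7,0.05,0,0,0, 110,-0.1,1.7,0.05,0,0,0]';python3 - <<'E'
from cupfit import *
T=T_tool();print(T[:3,3].round(4),get_state()["contact_force"],get_state()["moment"])
s=cam("scene");crop(s,190,160,290,260,6,"s14.png")
E
```

```text
clock: 21.3
position: [0.6281, -0.1449, 0.0686]
ee_rot: [0.069, -0.069, 0.704, -0.704]
contact_force: [0.1, -0.0, -0.9]
width: 0.0677
[ 0.6281 -0.1449  0.0686] [ 0.11338878 -0.02662512 -0.87034789] [ 0.05354579  0.017811   -0.03240825]
```

View pics/s14.png

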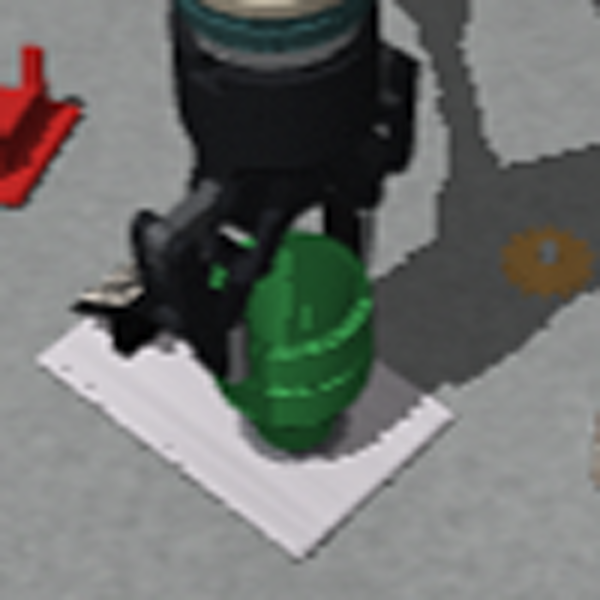

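```bash
python3 -m jog '[110,0,0.1,0,0,0,0, 110,0,0.2,0,0,0,0, 110,0,0.2,0,0,0,0]';python3 -m jog '[110,0,0.1,0,0,0,0, 110,0,0.1,0,0,0,0, 110,0,0.1,0,0,0,0]'
```

```text
clock: 21.72
position: [0.6281, -0.145, 0.0665]
ee_rot: [0.069, -0.069, 0.704, -0.704]
contact_force: [0.1, 0.2, -1.1]
width: 0.0677
clock: 22.1
position: [0.6285, -0.1451, 0.0663]
ee_rot: [-0.07, 0.069, -0.704, 0.704]
contact_force: [-1.5, -0.5, 4.7]
width: 0.0675
```

```bash
python3 -m jog '[30,0,0,0,0,0,0, 0,0,0,0,0,0,0, 0,0,0,0,0,0,0, 0,0,0,0,0,0,0, 0,0,-1,0,0,0,0, 0,0,-3,0,0,0,0, 0,0,-7,0,0,0,0, 0,0,-12,0,0,0,0, 0,0,-12,0,0,0,0]';python3 - <<'E'
from cupfit import *
w=cam("wrist");np.savez("w15.npz",**w);cv2.imwrite("pics/w15.png",cv2.resize(w["color"],(768,576)))
s=cam("scene");crop(s,100,120,300,260,4,"s15.png")
print(fit(w,[.6286,-.1457],.090),T_tool().round(4))
E
```

```text
clock: 23.22
position: [0.6311, -0.1459, 0.1916]
ee_rot: [-0.073, 0.066, -0.702, 0.705]
contact_force: [0.1, 0.4, 0.1]
width: 0.0851
(array([ 0.62996763, -0.14605486]), np.float64(0.633218418071881), array([ 216,  155,   74,   77, 4334], dtype=int32)) [[-9.807e-01  1.800e-03  1.954e-01  6.283e-01]
 [-1.954e-01 -5.000e-04 -9.807e-01 -1.450e-01]
 [-1.700e-03 -1.000e+00  9.000e-04  1.868e-01]
 [ 0.000e+00  0.000e+00  0.000e+00  1.000e+00]]
```

View pics/w15.png

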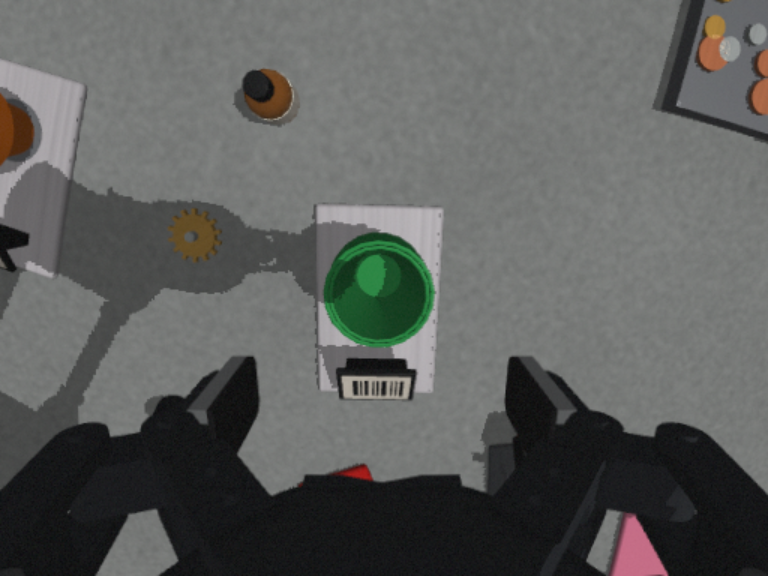

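View pics/s15.png

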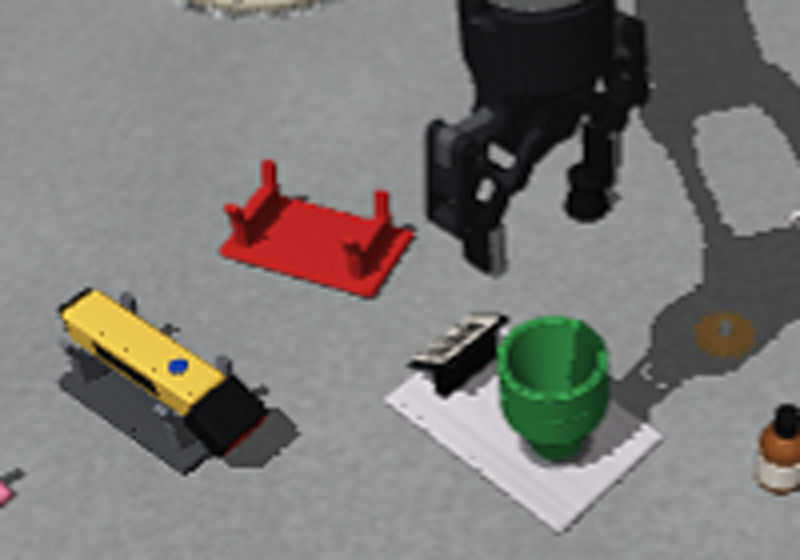

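```bash
python3 -m jog '[0,0,0,0,0,0,0, 0,0,0,0,0,0,0]'
python3 - <<'E'
from cupfit import *
s=cam("scene");o=(210,180);f=9
im=cv2.resize(s["color"][180:245,210:270],None,fx=f,fy=f,interpolation=cv2.INTER_CUBIC)
B=pose(.6316,-.1444,0,0)  # scene-camera-biased position of the base cup
for r,z in((.034,.090),(.034,.068),(.034,.046),(.018,.008)):lines(im,s,B,*ringe(r,z),o,f,(0,255,255))
cv2.imwrite("pics/s16.png",im)
for z in(.082,.086,.090,.094,.098):
    hsv=cv2.cvtColor(s["color"],cv2.COLOR_BGR2HSV);m=cv2.inRange(hsv,(45,80,25),(85,255,255))
    P=np.vstack([ringe(.034,z)[0],ringe(.034,.046)[0],ringe(.018,.008)[0]])+[.6316,-.1444,0]
    print(z,proj(s,P).min(0).round(1),proj(s,P).max(0).round(1))
n,l,st,c=cv2.connectedComponentsWithStats(m[180:245,210:270]);print(st[1:][st[1:,4]>100])
t=cam("top");cv2.imwrite("pics/t16.png",t["color"])
E
```

```text
clock: 23.58
position: [0.6274, -0.1447, 0.1842]
ee_rot: [0.069, -0.07, 0.704, -0.703]
contact_force: [-0.3, -1.1, 0.5]
width: 0.0858
0.082 [223.9 200.2] [251.8 234.7]
0.086 [223.8 199.1] [251.8 234.7]
0.09 [223.7 198.1] [251.8 234.7]
0.094 [223.6 197. ] [251.8 234.7]
0.098 [223.5 195.9] [251.8 234.7]
[[ 13  19  29  36 787]]
```

View pics/s16.png

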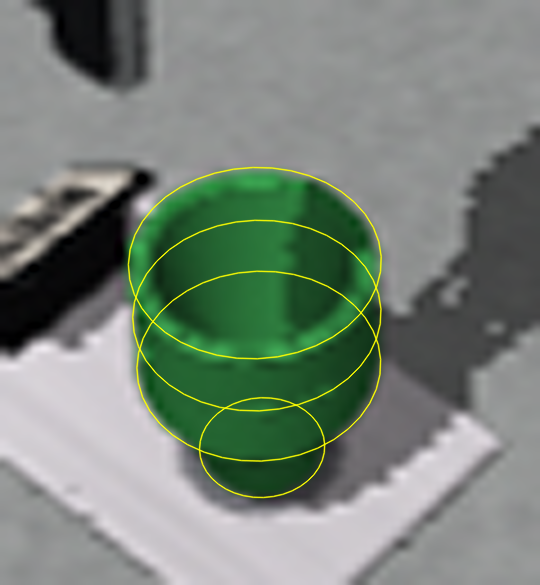

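View pics/t16.png

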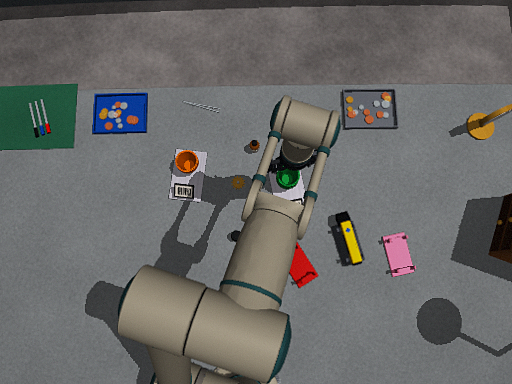

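The overlay fits a seated stack, with the rim top 90 mm above the table. The scanner is in the grey cradle at top-view pixel (348,239), and the bystanders look unmoved. The robot is clear of everything, so I am handing in.

```bash
python3 -c "
from rig import sign_off;print(sign_off())"
```

```text
the job is handed in; nothing more can be done
None
```

The job is done and handed in at about 23.6 s on the robot's clock; `sign_off` reported no verdict.

- **Scan:** I took the scanner from the grey cradle and held it still for about 1.4 s, squarely on the green station's label. By the calibrated measurements, the window was about 72 mm away and about 1 mm off the label's middle.
- **Scanner back in its cradle:** I laid it back and released it. The wrist camera puts it about 1 mm from where it started, within 0.01 rad in heading, and it looks level in the scene image.
- **Cup:** I lowered the loose green cup into the station's cup by hand, feeling contact (about 5 N) at the expected seated height before letting go. The images show the two bands closed up, with the top rim at the 90 mm expected for a seated stack, and the stack upright.
- **Checks that disagreed:**
  - The scene camera reads the green cups about 3 mm farther out in x than the wrist camera does. I used the wrist camera, which agreed with the other measurements to about 1 mm.
  - The silhouette fit of the nested stack left a larger error than the earlier single-cup fits (0.6 px against 0.2 px), because that fit modelled one cup rather than a stack.
- **Other objects:** The orange cup, loupe, gear and oil bottle show no movement in the last pictures.

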